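# Change the figure in the shadow-show lamp

### The job

Change the figure in front of the shadow lamp: first clear both tall towers out of the rack into the green tray, then put the little house from the lamp's plinth away on its blue place in the rack, and after that stand the white skittle in the middle of the plinth. Finally put the two towers back on their own places, the striped one on the black patch and the orange one on the orange patch. Set everything down upright, near the middle of its place, and let nothing topple.

Things in the scene. Friction and masses are not known exactly. Their poses are not given: they have to be found in the camera images.
- striped: tall square tower, black and white bands, 44 x 44 mm, 150 mm high, about 140 g, loose. Origin at the centre of its underside, z up its height, x and y square to its faces. At the start it stands on the black patch in the front row of the rack, in front of (on the robot's side of) a rear place.
- orange: tall round tower, orange with two white bands and a small white disc on top, 44 mm diameter, 150 mm high, about 140 g, loose. Origin at the centre of its underside, z up. At the start it stands on the orange patch in the front row of the rack.
- skittle: small white skittle (toy bowling pin) with a red ring at its neck, 86 mm high, loose, about 70 g; widest (44 mm diameter) from 30 to 44 mm above its foot, foot 32 mm diameter, neck 22 mm. Origin at the centre of its foot, z up. At the start it stands in the rear row of the rack, behind one of the towers.
- house: small blue house with a red gabled roof, loose, about 90 g: walls 42 x 42 mm and 50 mm high, total height about 71 mm; the ridge runs along its x. Origin at the centre of its underside, z up, x and y square to its walls. At the start it stands on the plinth.
- rack: fixed plywood board 150 mm deep (x) and 260 mm wide (y), floor 12 mm above the table; origin under its centre on the table, x to its rear. Four places: front row at x -30 mm, rear row at x +30 mm, each at y +55 and -55 mm. 8 mm walls around the rear and sides, top 32 mm above the table; front open. The 10 mm thick cork disc in its middle does not matter.
- pad_striped: flat black rectangular patch (56 mm in x, 80 mm in y) marked on the rack floor, front row: the striped tower's place; fixed to the rack. Origin at its centre on the rack floor, which is 12 mm above the table; x points to the rack's rear, away from the robot, y along the row, z up.
- pad_orange: flat orange rectangular patch (56 mm in x, 80 mm in y) marked on the rack floor, front row: the orange tower's place; fixed to the rack. Origin and axes as for pad_striped. It may be the left or the right one.
- pad_house: flat blue rectangular patch (52 mm in x, 80 mm in y) marked on the rack floor, rear row: the house's place, empty at the start; fixed to the rack. Origin and axes as for pad_striped. It lies behind one of the towers, beside the skittle.
- tray: green shallow tray, fixed, 250 mm (its x) by 140 mm (its y), 5 mm walls, rim 22 mm above the table, inner floor 5 mm above the table: the side area for the towers, which may stand anywhere in it. Origin at the centre of its underside on the table. It lies left or right of the rack.
- plinth: round black plinth of the shadow lamp, fixed, 90 mm diameter, flat top 40 mm above the table with a yellow spot in the middle. Origin at the centre of its underside on the table. In its +x direction (away from the robot) stands a small dark lamp: head 52 mm across, 118 to 163 mm off the plinth axis, top 104 mm above the table. The tray is on the other side of the rack.

How it is judged:
On the way, in this order (a step that is already met when the one before it is completed fails the run):
1. both towers stand, released, in the green tray (z of each of striped, orange in the frame of tray below 0.011 m and angle between each of striped, orange's own z axis and vertical below 0.12 rad and x of striped in the frame of tray between -0.115 and 0.115 m and y of striped in the frame of tray between -0.06 and 0.06 m and linear speed of each of striped, orange below 0.03 m/s and contact force between each of striped, orange and the fingers below 0.5 N and x of orange in the frame of tray between -0.115 and 0.115 m and y of orange in the frame of tray between -0.06 and 0.06 m), for 0.2 s.
2. then the house stands, released, on its blue place in the rack (horizontal distance between house and pad_house below 0.015 m and z of house in the frame of pad_house between -0.006 and 0.006 m and angle between house's own z axis and vertical below 0.12 rad and linear speed of house below 0.03 m/s and contact force between house and the fingers below 0.5 N), for 0.2 s.
3. then the skittle stands, released, on the plinth, the towers still in the tray (all of step 1 and horizontal distance between skittle and plinth below 0.015 m and z of skittle in the frame of plinth between 0.034 and 0.046 m and angle between skittle's own z axis and vertical below 0.12 rad and linear speed of skittle below 0.03 m/s and contact force between skittle and the fingers below 0.5 N), for 0.2 s.
At the end, for the whole second after the job is handed in: The skittle stands on the plinth, the house on the blue place, the striped tower on the black patch and the orange tower on the orange patch, each within 15 mm of the place's centre, upright within 0.12 rad, released and at rest (all of step 2 and horizontal distance between striped and pad_striped below 0.015 m and z of striped in the frame of pad_striped between -0.006 and 0.006 m and angle between each of striped, orange, skittle's own z axis and vertical below 0.12 rad and linear speed of each of striped, orange, skittle below 0.03 m/s and contact force between each of striped, orange, skittle and the fingers below 0.5 N and horizontal distance between orange and pad_orange below 0.015 m and z of orange in the frame of pad_orange between -0.006 and 0.006 m and horizontal distance between skittle and plinth below 0.015 m and z of skittle in the frame of plinth between 0.034 and 0.046 m); the robot touches nothing.
It fails at once if the striped tower is toppled (angle between striped's own z axis and vertical above 0.6 rad).
It fails at once if the orange tower is toppled (angle between orange's own z axis and vertical above 0.6 rad).
It fails at once if the skittle is toppled (angle between skittle's own z axis and vertical above 0.6 rad).
It fails at once if the house is toppled (angle between house's own z axis and vertical above 0.6 rad).
It also fails if it takes over 128 s, if anything falls off the work surface, if the arm or the gripper's body presses on something with over 40 N, if the wrist force passes 120 N, or if a joint passes its speed limit or range.

### The arm

A 6-joint arm with a two-finger parallel gripper is mounted at the origin on the work surface. World frame = base frame: x ahead of the robot, y to its left, z up, the work surface at z = 0. Lengths are in m, angles in rad, forces in N, time in s.
With the tool pointing down it reaches from about 0.325 to 0.775 m from the base axis. Payload 5.5 kg.
Tool frame: the origin (TCP) lies at the very end of the fingers, on their centre line; the grasp point (between the pads) lies 19 mm behind it; y points along the fingers, z is the direction in which the jaws open and shut, and the axes are right-handed (so a half turn about y gives the same grasp; the last joint's range is limited). The gripper opens to 88 mm and grips with 3 to 60 N. Pads are 20 mm wide; open, the fingers measure 115 mm over their backs; the gripper's body (75 mm by 178 mm) begins 61 mm behind the grasp point.
Start: joints at [1.07, 0.091, 1.231, -0, 1.82, -0.057], TCP at [0.258, 0.542, 0.223] pointing down, gripper open.
Joint ranges: [-2.87, 2.87], [-0.86, 2.18], [0.17, 2.46], [-1.51, 4.65], [0.06, 2.69], [-2.65, 2.65]. Speed limits (rad/s): [2.57, 2.57, 3.01, 3.14, 3.14, 3.14].

### API

Orientations are given as [roll, pitch, yaw] about the fixed x, y, z axes, in that order (R = Rz(yaw) Ry(pitch) Rx(roll)).
In Python, from station import robot gives the robot as it stands.
- The arm moves only by the tool step_arm, never from a script. Its argument "plan" is text: rows parted by semicolons, each of 7 numbers parted by spaces: the shift along the tool's x, y, z in cm, then the turn, a rotation vector about the tool's x, y, z in rad, then the opening, from 0 (shut) to 1 (fully open). A call has 1 to 12 rows; each row is the pose to reach, as a shift and turn from the pose commanded when the call began, along the tool's axes at that moment; what a row does not reach only later rows make up. A row lasts 1/10 s, in which the tool goes at most 50 mm and 8.59 degrees, less where a joint would pass 70% of its speed; a pose out of reach is approached as far as the arm can. A call with a gripper value outside its range is refused whole. The fingers move at their own pace and stop on an object; "grip_force" is the grip in N (left out, the last holds). Time passes only in rows, so rows that repeat a pose let the fingers close. It gives the time, the measured TCP pose, the force and the opening at its end, in the units of the state.
- robot.state(): the state, without advancing time (a new reading comes with each control period).
- robot.get_image(name): name is "side" or "top"; returns (picture, depth): 384x512x3 uint8, red, green, blue; 384x512 float32, m along the optical axis (not along the pixel's ray), 0 where there is no reading.
- robot.camera_model(name): a dict with "K" (3x3 intrinsics, pixels), "eye" and "rotation" of the camera in the world. Camera axes: x right, y up, looking along -z (the intrinsics and any distortion apply to the point x, -y, -z); pixel columns grow to the right and rows downward; lengths in m; the calibration is good to about 2 mm. A picture is of the moment at which its call begins. camera_model takes no time and is no camera call.
- robot.close_job(): hands the job in, once; it reports no verdict.
The state is a dict: "clock": time; "joint_positions": joint angles; "qd": joint speeds; "joint_efforts": joint torques, N m; "tool_pos": TCP position; "tcp_rot": TCP orientation; "force": force on the tool from outside, world axes, zero at the start; "wrist_torque": the same for the moment, N m; "gripper_width": finger opening in m.
Only numpy, scipy, OpenCV 4.12 (cv2) and the standard library are available. Lean on these libraries where they do the work, as an engineer would, in place of code of your own. Each camera call takes 0.05 s, during which the arm holds its last target.

## Working session

There is one attempt and no reset: what is moved stays moved. The work goes in short steps, Python scripts to look and compute and a tool call to move; the robot and the scene stay as the last step left them, time stands still between calls to the robot, and variables do not carry over. Pictures are saved under pics/ and viewed, and the job is handed in when it is done.

Besides the shell and the picture viewer there is one more tool, called after "Emit:" as name(argument=value, ...) on one line, values as JSON. step_arm: Moves the arm, as the interface text tells. Its arguments: {"type":"object","properties":{"plan":{"type":"string"},"grip_force":{"type":"number"}},"required":["plan"]}

```bash
ls; mkdir -p pics; python3 - <<'E'
from station import robot
import cv2,numpy as np
print(robot.state())
for n in("side","top"):
    p,d=robot.get_image(n); cv2.imwrite(f"pics/{n}0.png",p[:,:,::-1]); np.save(f"{n}0.npy",d); np.save(f"{n}0p.npy",p)
    print(robot.camera_model(n))
E
```

```text
pics
{'clock': 0.0, 'joint_positions': array([ 1.07029199e+00,  9.18228018e-02,  1.23188242e+00, -2.37577641e-05,
        1.81981184e+00, -5.67116148e-02]), 'qd': array([ 0.00089228,  0.00226873,  0.00041037,  0.00031572,  0.0021331 ,
       -0.00157086]), 'joint_efforts': array([ 1.07976408e-03, -4.46443069e+01, -4.06458592e+01,  7.00633158e-02,
        2.88502680e-02, -1.90541109e-04]), 'tool_pos': array([0.25748903, 0.5416021 , 0.22153044]), 'tcp_rot': array([-1.57271894e+00,  8.60783230e-05, -4.43798633e-01]), 'force': array([-0.07014646,  0.35867798, -0.47569977]), 'wrist_torque': array([-0.04290176, -0.03527255,  0.01813964]), 'gripper_width': 0.0878266793309593}
{'K': array([[386.61831932,   0.        , 255.92407201],
       [  0.        , 386.61831932, 190.13938185],
       [  0.        ,   0.        ,   1.        ]]), 'eye': array([ 0.40758862, -0.71962776,  0.60597983]), 'rotation': array([ 0.92608774, -0.00671095, -0.17497553])}
{'K': array([[368.08550938,   0.        , 250.36779083],
       [  0.        , 368.08550938, 191.69384771],
       [  0.        ,   0.        ,   1.        ]]), 'eye': array([ 0.48379532, -0.01047731,  0.8304714 ]), 'rotation': array([ 0.06353126,  0.00857927, -1.55543844])}
```

View pics/side0.png

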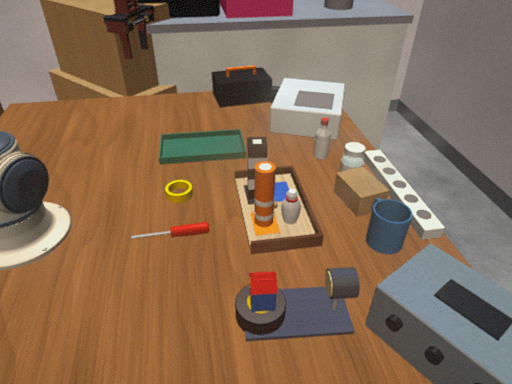

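View pics/top0.png

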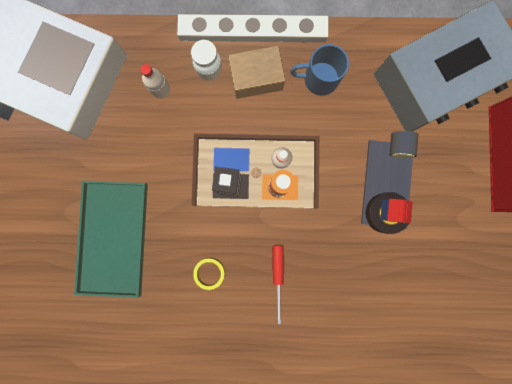

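The top view shows the tray on the left (about 110,240). In the rack (200–315, 138–207), the striped tower is at (227,181), orange at (283,183), the skittle at (283,157) and the blue patch at (232,158). The plinth with the house is at (390,212), and the lamp is behind it at (404,145).

```bash
cat > h.py <<'E'
import numpy as np,cv2
from scipy.spatial.transform import Rotation as R
def cloud(cm,d):
    K=cm["K"];v,u=np.mgrid[:d.shape[0],:d.shape[1]]
    P=np.stack([(u-K[0,2])/K[0,0]*d,-(v-K[1,2])/K[1,1]*d,-d],-1)
    W=P@R.from_euler('xyz',cm["rotation"]).as_matrix().T+cm["eye"]
    W[d<=0]=np.nan
    return W
def circ(p):
    A=np.c_[2*p,np.ones(len(p))];s=np.linalg.lstsq(A,(p**2).sum(1),rcond=None)[0];return s[:2],np.sqrt(s[2]+s[0]**2+s[1]**2)
def rect(p):
    (c,s,a)=cv2.minAreaRect((p*1000).astype(np.float32));return np.array(c)/1000,s,a
def proj(cm,X):
    K=cm["K"];p=R.from_euler('xyz',cm["rotation"]).as_matrix().T@(np.array(X)-cm["eye"])
    return K[0,2]+K[0,0]*p[0]/-p[2], K[1,2]-K[1,1]*p[1]/-p[2]
E
cat > m.py <<'E'
from station import robot
from h import *
import sys
def sel(W,p,cx,cy,r,z0,z1):
    m=(np.hypot(W[...,0]-cx,W[...,1]-cy)<r)&(W[...,2]>z0)&(W[...,2]<z1);return W[m],p[m]
np.set_printoptions(precision=4,suppress=True)
for n in ("top","side"):
    d=np.load(n+"0.npy");p=np.load(n+"0p.npy");W=cloud(robot.camera_model(n),d)
    np.save(n+"W.npy",W)
    if n=="top":
        for nm,(u,v) in dict(tray=(110,240),str=(227,181),stt=(225,181),org=(283,182),sk=(282,156),house=(398,210),pl=(376,222),blue=(232,158),lamp=(404,140),table=(200,320),rackfloor=(255,200),wl=(197,175)).items(): print(nm,W[v,u])
E
python3 m.py
```

```text
tray [0.4232 0.3104 0.0029]
str [0.5451 0.0388 0.1624]
stt [0.545  0.0424 0.1631]
org [ 0.5446 -0.0631  0.164 ]
sk [ 0.6033 -0.066   0.0957]
house [ 0.4982 -0.2948  0.1023]
pl [ 0.4731 -0.2718  0.0407]
blue [0.611  0.0397 0.0111]
lamp [ 0.6375 -0.3076  0.1036]
table [ 0.2501  0.1046 -0.0002]
rackfloor [ 0.5174 -0.0132  0.0129]
wl [0.5714 0.1173 0.0123]
```

```bash
python3 - <<'E'
import cv2
p=cv2.imread("pics/top0.png")
cv2.imwrite("pics/rk.png",cv2.resize(p[125:220,185:330],None,fx=5,fy=5,interpolation=cv2.INTER_CUBIC))
cv2.imwrite("pics/pl.png",cv2.resize(p[120:245,350:430],None,fx=4.5,fy=4.5,interpolation=cv2.INTER_CUBIC))
E
```

```text
(no output)
```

View pics/rk.png

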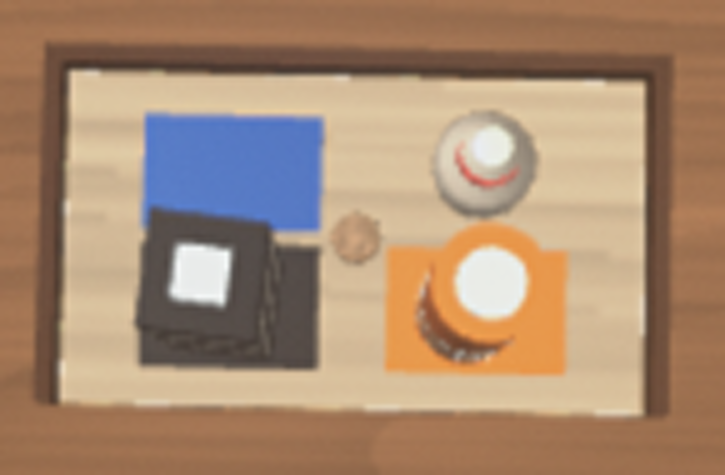

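View pics/pl.png

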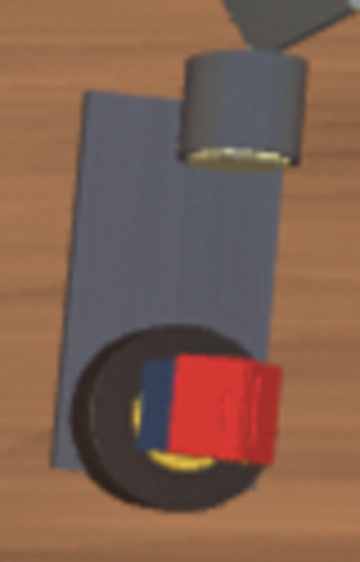

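```bash
cat >> h.py <<'E'
def onplane(cm,uv,z):
    K=cm["K"];uv=np.asarray(uv,float)
    r=np.c_[(uv[:,0]-K[0,2])/K[0,0],-(uv[:,1]-K[1,2])/K[1,1],-np.ones(len(uv))]@R.from_euler('xyz',cm["rotation"]).as_matrix().T
    return (cm["eye"]+r*((z-cm["eye"][2])/r[:,2])[:,None])[:,:2]
E
cat > m2.py <<'E'
from station import robot
from h import *
np.set_printoptions(precision=4,suppress=True)
cm=robot.camera_model("top");p=np.load("top0p.npy");W=np.load("topW.npy")
hsv=cv2.cvtColor(p,cv2.COLOR_RGB2HSV).astype(int);H,S,V=[hsv[...,i] for i in range(3)]
v,u=np.mgrid[:384,:512]; box=lambda a,b,c,d:(u>=a)&(u<b)&(v>=c)&(v<d)
X,Y,Z=W[...,0],W[...,1],W[...,2]
def show(nm,m,z,f=rect):
    m=m.astype(np.uint8);n,l,st,_=cv2.connectedComponentsWithStats(m);k=1+np.argmax(st[1:,4]);m=l==k
    q=onplane(cm,np.argwhere(m)[:,::-1],z)
    print(nm,m.sum(),"cen",q.mean(0),"Z",np.nanmedian(Z[m]),f(q)); return q
blue=(H>105)&(H<125)&(S>120)&box(205,260,140,185)
show("blue",blue,.012)
floor=(abs(Z-.012)<.008)&box(190,325,130,215)&(V>100)&(H<25)&(S<140)
show("strtop",(Z>.15)&box(205,250,160,205),.162); show("orgtop",(Z>.15)&box(260,305,160,205),.162,lambda q:(cv2.minEnclosingCircle((q*1000).astype(np.float32))))
show("sk",(Z>.03)&box(262,300,140,170),.05,lambda q:(cv2.minEnclosingCircle((q*1000).astype(np.float32))))
show("tray",(H>60)&(H<95)&(S>80)&box(70,160,170,305),.022)
show("plinth",(V<75)&(abs(Z-.04)<.012)&box(355,420,185,240),.04,lambda q:(cv2.minEnclosingCircle((q*1000).astype(np.float32))))
red=((H<6)|(H>174))&(S>150)&box(375,420,190,230)
m=red; print("house red Z max",np.nanmax(Z[m]))
r=m&(Z>.102); q=W[r]; print("ridge pts",len(q),q.mean(0),rect(q[:,:2]))
show("houseall",(Z>.055)&box(370,420,190,230),.095)
show("org pad",(H>8)&(H<18)&(S>190)&(Z<.03)&box(255,305,165,205),.012)
# rack walls
show("rackin",floor,.012)
show("yellow",(H>20)&(H<32)&(S>150)&box(370,410,195,235),.04)
E
python3 m2.py
```

```text
blue 667 cen [0.6102 0.0406] Z 0.012495368203992496 (array([0.6075, 0.042 ]), (47.423892974853516, 76.45543670654297), 0.7910004258155823)
strtop 589 cen [0.5481 0.0426] Z 0.16207803447301883 (array([0.5482, 0.0425]), (44.604976654052734, 44.31010818481445), 83.6556167602539)
orgtop 461 cen [ 0.5461 -0.0626] Z 0.1623138948551961 ((546.25537109375, -62.46644592285156), 22.213470458984375)
sk 342 cen [ 0.608  -0.0684] Z 0.06910730032764406 ((607.8242797851562, -68.04171752929688), 23.044649124145508)
tray 6373 cen [0.4269 0.2997] Z 0.004801342341603121 (array([0.4277, 0.3041]), (138.208984375, 244.96194458007812), 88.66179656982422)
plinth 662 cen [ 0.4921 -0.2878] Z 0.040016204082556406 ((493.886474609375, -300.0029602050781), 45.33451461791992)
house red Z max 0.11320419836685736
ridge pts 240 [ 0.4978 -0.3009  0.1068] (array([ 0.4975, -0.3017]), (24.543821334838867, 44.20595169067383), 85.57975006103516)
houseall 629 cen [ 0.4981 -0.2967] Z 0.09939068591141142 (array([ 0.4984, -0.2964]), (56.49195098876953, 45.24510192871094), 85.68047332763672)Traceback (most recent call last):
  File "m2.py", line 23, in <module>
    show("org pad",(H>8)&(H<18)&(S>190)&(Z<.03)&box(255,305,165,205),.012)
    ~~~~^^^^^^^^^^^^^^^^^^^^^^^^^^^^^^^^^^^^^^^^^^^^^^^^^^^^^^^^^^^^^^^^^^
  File "m2.py", line 9, in show
    m=m.astype(np.uint8);n,l,st,_=cv2.connectedComponentsWithStats(m);k=1+np.argmax(st[1:,4]);m=l==k
                                                                          ~~~~~~~~~^^^^^^^^^^
    return _wrapfunc(a, 'argmax', axis=axis, out=out, **kwds)
    return bound(*args, **kwds)
ValueError: attempt to get argmax of an empty sequence
```

```bash
cat > m3.py <<'E'
from station import robot
from h import *
np.set_printoptions(precision=4,suppress=True)
cm=robot.camera_model("top")
f=lambda L,z:onplane(cm,[((x+.5)/5-.5+185,(y+.5)/5-.5+125) for x,y in L],z)
# names, model (rack frame x rear, y left)
pts=[((146,113),(56,95)),((323,118),(56,15)),  # blue rear corners (x=30+26)
((140,366),(-58,95)),((317,369),(-58,15)),((320,229),(4,15)),((319,247),(-2,15)),
((386,245),(-2,-15)),((384,371),(-58,-15)),((565,374),(-58,-95)),((567,252),(-2,-95)),
((68,70),(67,122)),((645,80),(67,-122)),((58,404),(-75,122)),((645,415),(-75,-122))]
q=f([a for a,_ in pts],.012);m=np.array([b for _,b in pts])/1000
mc,qc=m.mean(0),q.mean(0);U,_,Vt=np.linalg.svd((m-mc).T@(q-qc));Rm=(U@Vt).T
t=qc-Rm@mc;print("rack",t,"yaw",np.arctan2(Rm[1,0],Rm[0,0]));print("res mm",(q-(m@Rm.T+t))*1000)
for n,a in dict(black=(-.03,.055),orange=(-.03,-.055),blue=(.03,.055),sk=(.03,-.055)).items(): print(n,Rm@a+t)
E
python3 m3.py; sed -i '/org pad/d;/rackin/d' m2.py; python3 m2.py|tail -1
python3 - <<'E'
import cv2
p=cv2.imread("pics/top0.png")
cv2.imwrite("pics/tr.png",cv2.resize(p[170:310,65:165],None,fx=4,fy=4,interpolation=cv2.INTER_CUBIC))
p=cv2.imread("pics/side0.png")
cv2.imwrite("pics/s1.png",cv2.resize(p[120:350,225:365],None,fx=2.6,fy=2.6,interpolation=cv2.INTER_CUBIC))
E
```

```text
rack [ 0.5793 -0.0131] yaw -0.004148073590107726
res mm [[-1.0026 -0.5966]
 [-1.8426 -0.1871]
 [-0.846  -0.8607]
 [-0.6713  0.2557]
 [ 0.0173  0.1591]
 [-2.0806  0.4545]
 [-0.6268  0.5258]
 [-0.9911  0.4288]
 [-0.789  -0.0268]
 [-2.2736 -0.2928]
 [ 6.9507  8.0257]
 [ 6.9402 -7.4275]
 [-1.4326  8.2298]
 [-1.3522 -8.6879]]
black [0.5496 0.042 ]
orange [ 0.5491 -0.068 ]
blue [0.6096 0.0418]
sk [ 0.6091 -0.0682]
yellow 25 cen [ 0.4732 -0.3016] Z 0.04044432443391888 (array([ 0.4729, -0.3017]), (25.55352020263672, 4.239233493804932), 84.5303955078125)
```

View pics/tr.png

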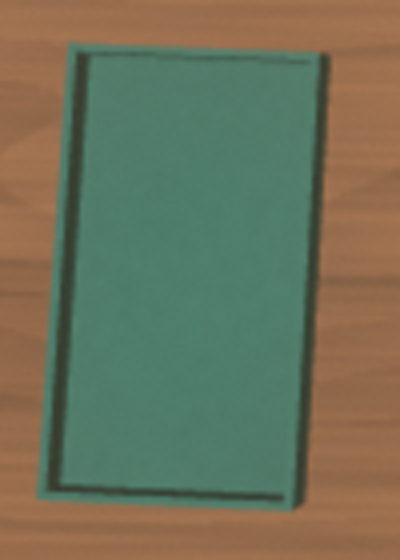

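View pics/s1.png

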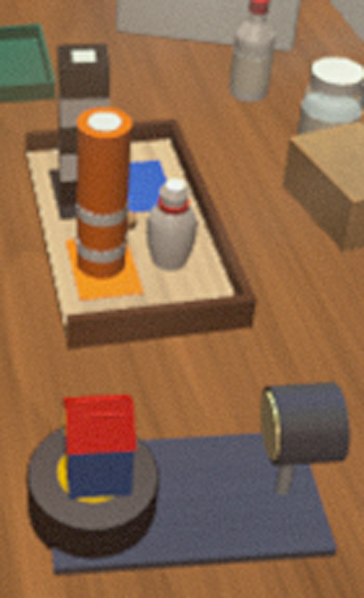

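Measurements so far:
- Striped: (0.548, 0.0425), yaw −0.11
- Orange: (0.546, −0.0625)
- Skittle: (0.608, −0.068)
- House: about (0.4975, −0.302), yaw −0.08
- Plinth: (0.494, −0.300)
- Tray: (0.428, 0.304)

Next is a helper that converts world targets to tool-frame shifts.

```bash
cat > go.py <<'E'
import sys
from station import robot
from h import *
def go(x,y,z,yaw):
    s=robot.state();T=R.from_euler('xyz',s["tcp_rot"]);G=R.from_euler('xyz',[-np.pi/2,0,yaw])
    d=T.inv().apply(np.array([x,y,z])-s["tool_pos"])*100;r=(T.inv()*G).as_rotvec()
    print("t",round(s["clock"],2),"tcp",s["tool_pos"].round(4),"rot",s["tcp_rot"].round(3),"q",s["joint_positions"].round(2),"w",round(s["gripper_width"],4),"F",s["force"].round(1))
    print("shift cm",d.round(2),"turn",r.round(3))
if __name__=="__main__": go(*map(float,sys.argv[1:5]))
E
python3 go.py .548 .0425 .2215 -.11
```

```text
t 0.1 tcp [0.2575 0.5416 0.2216] rot [-1.573  0.    -0.444] q [ 1.07  0.09  1.23 -0.    1.82 -0.06] w 0.0881 F [-0.9  0.5 -0.4]
shift cm [ 47.67   0.07 -32.6 ] turn [ 0.002 -0.334 -0.   ]
```

Emit:
step_arm(plan="2 0 -1.4 0 0 0 1;5 0 -3.4 0 -0.05 0 1;9 0 -6.2 0 -0.1 0 1;13 0 -8.9 0 -0.15 0 1;17 0 -11.6 0 -0.2 0 1;21 0 -14.4 0 -0.25 0 1;25 0 -17.1 0 -0.3 0 1;29 0 -19.8 0 -0.334 0 1;33 0 -22.6 0 -0.334 0 1;37 0 -25.3 0 -0.334 0 1;41 0 -28 0 -0.334 0 1;44 0 -30 0 -0.334 0 1")

```text
clock: 1.3
tool_pos: [0.5269, 0.0793, 0.2221]
tcp_rot: [-1.571, 0.001, -0.111]
force: [1.1, -0.1, -0.2]
gripper_width: 0.0879
```

```bash
python3 go.py .548 .0425 .2215 -.11
```

```text
t 1.3 tcp [0.5269 0.0793 0.2221] rot [-1.571e+00  1.000e-03 -1.110e-01] q [ 0.09 -0.09  1.41 -0.    1.82 -1.37] w 0.0879 F [ 1.1 -0.1 -0.2]
shift cm [ 2.5   0.06 -3.42] turn [ 0.001 -0.001 -0.001]
```

Emit:
step_arm(plan="1.5 0 -2 0 0 0 1;2.5 0 -3.5 0 0 0 1;2.5 0 -3.5 0 0 0 1;2.5 0 -3.5 0 0 0 1")

```text
clock: 1.7
tool_pos: [0.547, 0.045, 0.2224]
tcp_rot: [-1.57, 0.001, -0.11]
force: [0.0, -0.7, -0.0]
gripper_width: 0.0878
```

```bash
python3 go.py .548 .0425 .103 -.11; python3 - <<'E'
from station import robot
import cv2
p,d=robot.get_image("side");cv2.imwrite("pics/a.png",p[:,:,::-1])
E
```

```text
t 1.7 tcp [0.547  0.045  0.2224] rot [-1.57e+00  1.00e-03 -1.10e-01] q [ 0.02 -0.05  1.37  0.    1.82 -1.44] w 0.0878 F [ 0.  -0.7 -0. ]
shift cm [ 0.14 11.94 -0.24] turn [-0.     0.    -0.001]
```

View pics/a.png

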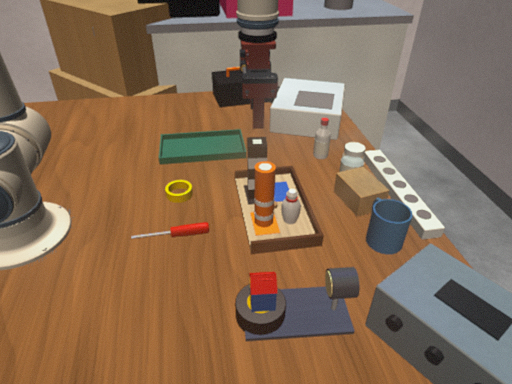

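The side view shows the gripper at (258,95), right above the striped tower at (257,145). I'll descend and close.

Emit:
step_arm(plan="0.1 1.5 -0.2 0 0 0 1;0.1 4 -0.2 0 0 0 1;0.1 7 -0.2 0 0 0 1;0.1 9.5 -0.2 0 0 0 1;0.1 11.2 -0.2 0 0 0 1;0.1 11.9 -0.2 0 0 0 1;0.1 11.9 -0.2 0 0 0 1;0.1 11.9 -0.2 0 0 0 0.3;0.1 11.9 -0.2 0 0 0 0.3;0.1 11.9 -0.2 0 0 0 0.3;0.1 11.9 -0.2 0 0 0 0.3;0.1 11.9 -0.2 0 0 0 0.3", grip_force=15)

```text
clock: 2.95
tool_pos: [0.5482, 0.0424, 0.104]
tcp_rot: [-1.571, -0.001, -0.11]
force: [0.4, -0.1, -0.3]
gripper_width: 0.0517
```

```bash
python3 go.py .488 .303 .19 0
```

```text
t 2.95 tcp [0.5482 0.0424 0.104 ] rot [-1.571e+00 -1.000e-03 -1.100e-01] q [ 0.02 -0.04  1.57 -0.    1.61 -1.45] w 0.0517 F [ 0.4 -0.1 -0.3]
shift cm [-8.83 -8.6  25.25] turn [-0.    -0.11   0.001]
```

Emit:
step_arm(plan="0 0 0 0 0 0 0.3;0 0 0 0 0 0 0.3;0 0 0 0 0 0 0.3;0 0 0 0 0 0 0.3;0 0 0 0 0 0 0.3")

```text
clock: 3.45
tool_pos: [0.5481, 0.0424, 0.1038]
tcp_rot: [-1.571, -0.0, -0.11]
force: [-0.6, -0.5, 0.4]
gripper_width: 0.0438
```

Emit:
step_arm(plan="0 -0.5 0 0 0 0 0.3;0 -1.5 0 0 0 0 0.3;0 -3 0 0 0 0 0.3;0 -5 0 0 0 0 0.3;0 -7 0 0 0 0 0.3;0 -8.3 0 0 0 0 0.3;0 -8.8 0 0 0 0 0.3;-0.3 -8.8 1 0 0 0 0.3;-1 -8.8 3 0 0 0 0.3;-2 -8.8 5.5 0 0 0 0.3;-3 -8.8 8.5 0 -0.03 0 0.3;-4 -8.8 11.5 0 -0.06 0 0.3")

```text
clock: 4.65
tool_pos: [0.5198, 0.1626, 0.1902]
tcp_rot: [-1.571, 0.002, -0.049]
force: [0.1, -0.0, -1.4]
gripper_width: 0.0442
```

```bash
python3 go.py .488 .303 .19 0
```

```text
t 4.65 tcp [0.5198 0.1626 0.1902] rot [-1.571  0.002 -0.049] q [ 0.24 -0.06  1.44  0.    1.76 -1.28] w 0.0442 F [ 0.1 -0.  -1.4]
shift cm [-3.86  0.02 13.87] turn [ 0.    -0.049 -0.002]
```

Force −1.4 N in z matches the held 140 g. I'll continue to the tray and come down there.

Emit:
step_arm(plan="-0.9 0 3 0 -0.02 0 0.3;-1.8 0 6 0 -0.04 0 0.3;-2.6 0 9 0 -0.05 0 0.3;-3.3 0 11.8 0 -0.05 0 0.3;-3.8 0 13.4 0 -0.05 0 0.3;-3.9 0 13.9 0 -0.05 0 0.3;-3.9 0 13.9 0 -0.05 0 0.3;-3.9 1 13.9 0 -0.05 0 0.3;-3.9 3 13.9 0 -0.05 0 0.3;-3.9 5.5 13.9 0 -0.05 0 0.3;-3.9 7 13.9 0 -0.05 0 0.3;-3.9 7.8 13.9 0 -0.05 0 0.3")

```text
clock: 5.85
tool_pos: [0.4883, 0.3005, 0.1112]
tcp_rot: [-1.572, 0.003, -0.001]
force: [-0.1, 0.5, -0.9]
gripper_width: 0.0438
```

```bash
python3 go.py .488 .303 .0968 0
```

```text
t 5.85 tcp [0.4883 0.3005 0.1112] rot [-1.572e+00  3.000e-03 -1.000e-03] q [ 0.49  0.03  1.49 -0.    1.62 -1.08] w 0.0438 F [-0.1  0.5 -0.9]
shift cm [-0.03  1.44  0.25] turn [ 0.002 -0.001 -0.003]
```

Emit:
step_arm(plan="0 0.5 0 0 0 0 0.3;0 0.9 0 0 0 0 0.3;0 1.2 0 0 0 0 0.3;0 1.35 0 0 0 0 0.3;0 1.45 0 0 0 0 0.3;0 1.45 0 0 0 0 0.3")

```text
clock: 6.45
tool_pos: [0.4889, 0.302, 0.0993]
tcp_rot: [-1.571, -0.0, 0.0]
force: [0.5, -0.0, -1.4]
gripper_width: 0.0442
```

Emit:
step_arm(plan="0 0.1 0 0 0 0 0.3;0 0.2 0 0 0 0 0.3;0 0.2 0 0 0 0 0.3;0 0.2 0 0 0 0 0.3")

```text
clock: 6.85
tool_pos: [0.4888, 0.3018, 0.0971]
tcp_rot: [-1.571, 0.0, 0.0]
force: [0.3, -0.3, -1.5]
gripper_width: 0.0442
```

Emit:
step_arm(plan="0 0.05 0 0 0 0 0.3;0 0.1 0 0 0 0 0.3;0 0.1 0 0 0 0 0.3")

```text
clock: 7.15
tool_pos: [0.4889, 0.3019, 0.0967]
tcp_rot: [-1.571, -0.001, 0.0]
force: [-0.8, -0.7, 2.0]
gripper_width: 0.0441
```

Contact made (+2 N); releasing.

Emit:
step_arm(plan="0 0 0 0 0 0 1;0 0 0 0 0 0 1;0 0 0 0 0 0 1;0 0 0 0 0 0 1;0 0 0 0 0 0 1;0 0 0 0 0 0 1;0 -2 0 0 0 0 1;0 -5 0 0 0 0 1;0 -9 0 0 0 0 1;0 -12 0 0 0 0 1;0 -13 0 0 0 0 1;0 -13 0 0 0 0 1")

```text
clock: 8.35
tool_pos: [0.4894, 0.3022, 0.2277]
tcp_rot: [-1.569, -0.003, 0.0]
force: [-0.7, -0.3, -0.4]
gripper_width: 0.0881
```

```bash
python3 go.py .546 -.0625 .2215 0; python3 - <<'E'
from station import robot
import cv2
p,d=robot.get_image("side");cv2.imwrite("pics/b.png",p[:,:,::-1])
E
```

```text
t 8.35 tcp [0.4894 0.3022 0.2277] rot [-1.569 -0.003  0.   ] q [ 0.49  0.02  1.29  0.    1.82 -1.08] w 0.0881 F [-0.7 -0.3 -0.4]
shift cm [  5.65   0.58 -36.47] turn [-0.002  0.     0.003]
```

View pics/b.png

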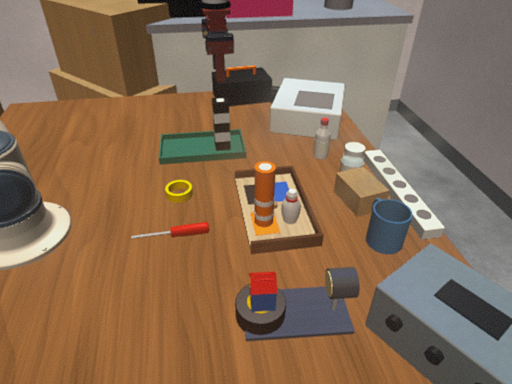

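The striped tower stands upright in the tray at (221,125). Next is orange at (264,195).

Emit:
step_arm(plan="0.3 0 -1.5 0 0 0 1;0.9 0 -5 0 0 0 1;1.5 0 -9 0 0 0 1;2.1 0 -13 0 0 0 1;2.7 0 -17 0 0 0 1;3.3 0 -21 0 0 0 1;3.9 0 -25 0 0 0 1;4.5 0 -29 0 0 0 1;5 0 -32.5 0 0 0 1;5.5 0 -35 0 0 0 1;5.7 0 -36.5 0 0 0 1;5.7 0 -36.5 0 0 0 1")

```text
clock: 9.6
tool_pos: [0.5452, -0.065, 0.2242]
tcp_rot: [-1.571, 0.003, -0.003]
force: [0.7, 0.6, 1.8]
gripper_width: 0.0875
```

```bash
python3 go.py .546 -.0625 .103 0
```

```text
t 9.6 tcp [ 0.5452 -0.065   0.2242] rot [-1.571  0.003 -0.003] q [-0.18 -0.04  1.36 -0.    1.82 -1.75] w 0.0875 F [0.7 0.6 1.8]
shift cm [ 0.12 12.12  0.25] turn [-0.    -0.003 -0.003]
```

Emit:
step_arm(plan="0 1.5 0 0 0 0 1;0.1 4 0.1 0 0 0 1;0.1 7 0.1 0 0 0 1;0.1 9.5 0.1 0 0 0 1;0.1 11.4 0.1 0 0 0 1;0.1 12.2 0.1 0 0 0 1;0.1 12.2 0.1 0 0 0 1;0.1 12.2 0.1 0 0 0 0.3;0.1 12.2 0.1 0 0 0 0.3;0.1 12.2 0.1 0 0 0 0.3;0.1 12.2 0.1 0 0 0 0.3;0.1 12.2 0.1 0 0 0 0.3")

```text
clock: 10.8
tool_pos: [0.5471, -0.0622, 0.1046]
tcp_rot: [-1.571, -0.001, 0.0]
force: [-0.5, 1.0, -0.1]
gripper_width: 0.0511
```

Emit:
step_arm(plan="0 0 0 0 0 0 0.3;0 0 0 0 0 0 0.3;0 0 0 0 0 0 0.3;0 0 0 0 0 0 0.3;0 0 0 0 0 0 0.3")

```text
clock: 11.3
tool_pos: [0.547, -0.0622, 0.1043]
tcp_rot: [-1.571, -0.0, 0.0]
force: [-0.2, 0.5, 0.8]
gripper_width: 0.044
```

```bash
python3 go.py .37 .304 .198 0
```

```text
t 11.3 tcp [ 0.547  -0.0622  0.1043] rot [-1.571 -0.     0.   ] q [-0.17 -0.03  1.57 -0.    1.61 -1.75] w 0.044 F [-0.2  0.5  0.8]
shift cm [-17.69  -9.38  36.62] turn [0. 0. 0.]
```

Emit:
step_arm(plan="0 -0.5 0 0 0 0 0.3;0 -1.5 0 0 0 0 0.3;0 -3 0 0 0 0 0.3;0 -5 0 0 0 0 0.3;0 -7 0 0 0 0 0.3;0 -8.8 0 0 0 0 0.3;0 -9.4 0 0 0 0 0.3;-0.5 -9.4 1 0 0 0 0.3;-1.5 -9.4 3 0 0 0 0.3;-2.7 -9.4 5.6 0 0 0 0.3;-4 -9.4 8.4 0 0 0 0.3;-5.5 -9.4 11.4 0 0 0 0.3")

```text
clock: 12.5
tool_pos: [0.4905, 0.0532, 0.1968]
tcp_rot: [-1.571, 0.002, -0.0]
force: [0.1, 0.2, -1.4]
gripper_width: 0.0435
```

Emit:
step_arm(plan="-1.5 0 3 0 0 0 0.3;-3 0 6 0 0 0 0.3;-4.5 0 9.2 0 0 0 0.3;-6 0 12.4 0 0 0 0.3;-7.5 0 15.6 0 0 0 0.3;-9 0 18.7 0 0 0 0.3;-10.5 0 21.7 0 0 0 0.3;-11.5 0 23.8 0 0 0 0.3;-12.1 0 24.9 0 0 0 0.3;-12.2 0 25.2 0 0 0 0.3;-12.2 0 25.2 0 0 0 0.3")

```text
clock: 13.6
tool_pos: [0.3696, 0.3036, 0.1977]
tcp_rot: [-1.572, 0.0, 0.001]
force: [-0.4, 0.7, -0.6]
gripper_width: 0.0437
```

```bash
python3 go.py .37 .304 .0973 0
```

```text
t 13.6 tcp [0.3696 0.3036 0.1977] rot [-1.572e+00  0.000e+00  1.000e-03] q [ 0.62 -0.24  1.59 -0.    1.79 -0.95] w 0.0437 F [-0.4  0.7 -0.6]
shift cm [ 0.04 10.04  0.05] turn [ 0.001  0.001 -0.   ]
```

Emit:
step_arm(plan="0 1 0 0 0 0 0.3;0 3 0 0 0 0 0.3;0 5.5 0 0 0 0 0.3;0 7.5 0 0 0 0 0.3;0 8.8 0 0 0 0 0.3;0 9.4 0 0 0 0 0.3;0 9.7 0 0 0 0 0.3;0 9.9 0 0 0 0 0.3;0 9.9 0 0 0 0 0.3;0 9.9 0 0 0 0 0.3")

```text
clock: 14.6
tool_pos: [0.3701, 0.3041, 0.1]
tcp_rot: [-1.57, -0.001, 0.0]
force: [0.1, 0.5, -1.9]
gripper_width: 0.0439
```

Emit:
step_arm(plan="0 0.1 0 0 0 0 0.3;0 0.2 0 0 0 0 0.3;0 0.3 0 0 0 0 0.3;0 0.3 0 0 0 0 0.3;0 0.3 0 0 0 0 0.3")

```text
clock: 15.1
tool_pos: [0.3701, 0.3041, 0.0973]
tcp_rot: [-1.57, -0.001, 0.0]
force: [-2.1, 0.8, 5.3]
gripper_width: 0.0443
```

Contact (+5 N); release and rise.

Emit:
step_arm(plan="0 -0.1 0 0 0 0 1;0 -0.1 0 0 0 0 1;0 -0.1 0 0 0 0 1;0 -0.1 0 0 0 0 1;0 -0.1 0 0 0 0 1;0 -0.1 0 0 0 0 1;0 -2 0 0 0 0 1;0 -5 0 0 0 0 1;0 -9 0 0 0 0 1;0 -12 0 0 0 0 1;0 -13 0 0 0 0 1;0 -13 0 0 0 0 1")

```text
clock: 16.3
tool_pos: [0.3703, 0.3042, 0.2273]
tcp_rot: [-1.569, -0.002, 0.0]
force: [-0.7, 0.1, 0.2]
gripper_width: 0.0879
```

```bash
python3 go.py .4975 -.302 .2 -.08; python3 - <<'E'
from station import robot
import cv2,numpy as np
p,d=robot.get_image("side");cv2.imwrite("pics/c.png",p[:,:,::-1])
p,d=robot.get_image("top");cv2.imwrite("pics/ct.png",p[:,:,::-1]);np.save("top0.npy",d);np.save("top0p.npy",p)
E
```

```text
t 16.3 tcp [0.3703 0.3042 0.2273] rot [-1.569 -0.002  0.   ] q [ 0.62 -0.24  1.53 -0.    1.84 -0.95] w 0.0879 F [-0.7  0.1  0.2]
shift cm [ 12.7    2.67 -60.62] turn [-0.002  0.08   0.002]
```

View pics/c.png

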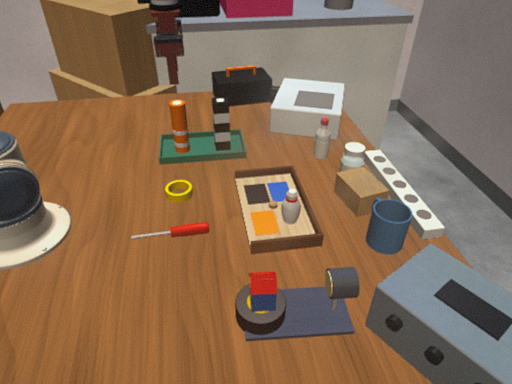

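View pics/ct.png

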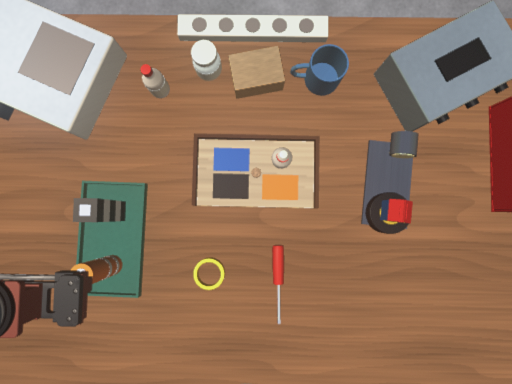

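Both towers stand in the tray, and all three pads are now visible at (231,159), (231,186) and (280,187), so I can measure them exactly.

```bash
cat > m4.py <<'E'
from station import robot
from h import *
np.set_printoptions(precision=4,suppress=True)
cm=robot.camera_model("top");p=np.load("top0p.npy")
hsv=cv2.cvtColor(p,cv2.COLOR_RGB2HSV).astype(int);H,S,V=[hsv[...,i] for i in range(3)]
v,u=np.mgrid[:384,:512]; box=lambda a,b,c,d:(u>=a)&(u<b)&(v>=c)&(v<d)
for nm,m in dict(blue=(H>105)&(H<125)&(S>120)&box(205,260,140,180),black=(V<90)&box(208,255,168,203),orange=(H>8)&(H<20)&(S>180)&box(258,305,170,205)).items():
    q=onplane(cm,np.argwhere(m)[:,::-1],.012);print(nm,m.sum(),q.mean(0),rect(q))
E
python3 m4.py
```

```text
blue 737 [0.608  0.0421] (array([0.6075, 0.042 ]), (47.43503189086914, 76.45543670654297), 0.7910003662109375)
black 766 [0.5482 0.042 ] (array([0.5479, 0.042 ]), (49.257774353027344, 73.86306762695312), 0.8557791709899902)
orange 0 [nan nan] (array([0., 0.]), (0.0, 0.0), 0.0)m4.py:8: RuntimeWarning: Mean of empty slice.
  q=onplane(cm,np.argwhere(m)[:,::-1],.012);print(nm,m.sum(),q.mean(0),rect(q))
  ret = um.true_divide(
```

Emit:
step_arm(plan="0.3 0.3 -1.5 0 0 0 1;1 0.7 -5 0 0 0 1;1.9 1 -9 0 0 0 1;2.7 1.3 -13 0 0 0 1;3.6 1.5 -17 0 0 0 1;4.4 1.7 -21 0 0 0 1;5.3 1.9 -25 0 0 0 1;6.1 2.1 -29 0 0.02 0 1;7 2.3 -33 0 0.04 0 1;7.8 2.5 -37 0 0.06 0 1;8.6 2.6 -41 0 0.08 0 1;9.4 2.7 -45 0 0.08 0 1")

```text
clock: 17.6
tool_pos: [0.4626, -0.1484, 0.1971]
tcp_rot: [-1.57, 0.003, -0.081]
force: [0.8, 0.2, 0.3]
gripper_width: 0.0876
```

```bash
python3 go.py .4975 -.302 .2 -.08
```

```text
t 17.6 tcp [ 0.4626 -0.1484  0.1971] rot [-1.57   0.003 -0.081] q [-0.38 -0.22  1.57 -0.    1.79 -1.87] w 0.0876 F [0.8 0.2 0.3]
shift cm [  4.72  -0.32 -15.02] turn [-0.001 -0.001 -0.003]
```

Emit:
step_arm(plan="1.2 0 -3.8 0 0 0 1;2.4 0 -7.6 0 0 0 1;3.5 0 -11.2 0 0 0 1;4.3 0 -13.5 0 0 0 1;4.7 0 -15 0 0 0 1;4.7 0 -15 0 0 0 1;4.7 0 -15 0 0 0 1")

```text
clock: 18.3
tool_pos: [0.4982, -0.2989, 0.1984]
tcp_rot: [-1.57, 0.001, -0.08]
force: [-0.9, -0.2, 0.3]
gripper_width: 0.0877
```

```bash
python3 go.py .4975 -.302 .053 -.08; python3 - <<'E'
from station import robot
import cv2,numpy as np
p,d=robot.get_image("side");cv2.imwrite("pics/d.png",cv2.resize(p[130:370,190:370,::-1],None,fx=2.4,fy=2.4))
E
```

```text
t 18.3 tcp [ 0.4982 -0.2989  0.1984] rot [-1.57e+00  1.00e-03 -8.00e-02] q [-0.6   0.04  1.33  0.    1.78 -2.09] w 0.0877 F [-0.9 -0.2  0.3]
shift cm [-0.03 14.54 -0.34] turn [-0.001  0.    -0.001]
```

View pics/d.png

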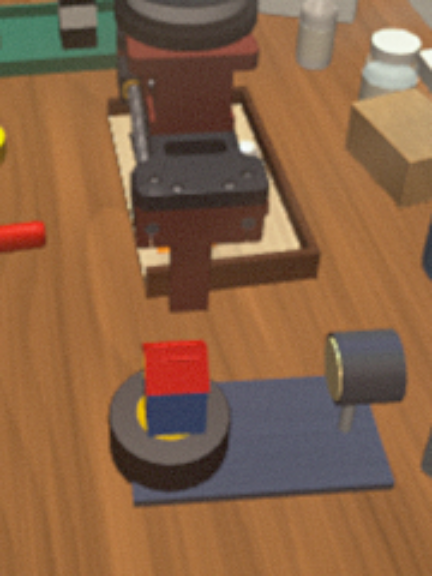

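The gripper sits above the house with its finger centred on it in x. I'll descend.

Emit:
step_arm(plan="0 1.5 -0.2 0 0 0 1;0 4 -0.3 0 0 0 1;0 7 -0.3 0 0 0 1;0 10 -0.3 0 0 0 1;0 12.5 -0.3 0 0 0 1;0 14 -0.3 0 0 0 1;0 14.5 -0.3 0 0 0 1;0 14.5 -0.3 0 0 0 1;0 14.5 -0.3 0 0 0 0.3;0 14.5 -0.3 0 0 0 0.3;0 14.5 -0.3 0 0 0 0.3;0 14.5 -0.3 0 0 0 0.3")

```text
clock: 19.55
tool_pos: [0.4988, -0.3027, 0.0549]
tcp_rot: [-1.571, -0.001, -0.08]
force: [0.4, 0.7, 0.8]
gripper_width: 0.0596
```

Emit:
step_arm(plan="0 0 0 0 0 0 0.3;0 0 0 0 0 0 0.3;0 0 0 0 0 0 0.3;0 0 0 0 0 0 0.3;0 0 0 0 0 0 0.3;0 0 0 0 0 0 0.3;0 0 0 0 0 0 0.3")

```text
clock: 20.25
tool_pos: [0.4986, -0.3024, 0.0542]
tcp_rot: [-1.571, -0.0, -0.08]
force: [-0.7, 0.1, 1.3]
gripper_width: 0.0421
```

```bash
python3 go.py .608 .042 .19 0
```

```text
t 20.25 tcp [ 0.4986 -0.3024  0.0542] rot [-1.571 -0.    -0.08 ] q [-0.6   0.08  1.54  0.    1.52 -2.09] w 0.0421 F [-0.7  0.1  1.3]
shift cm [  8.17 -13.58  35.2 ] turn [-0.   -0.08  0.  ]
```

Emit:
step_arm(plan="0 -0.5 0 0 0 0 0.3;0 -1.5 0 0 0 0 0.3;0 -3.5 0 0 0 0 0.3;0 -6.5 0 0 0 0 0.3;0 -9.5 0 0 0 0 0.3;0 -12.2 0 0 0 0 0.3;0 -13.5 0 0 0 0 0.3;0.3 -13.6 1 0 0 0 0.3;0.8 -13.6 3 0 0 0 0.3;1.4 -13.6 6 0 0 0 0.3;2.1 -13.6 9 0 0 0 0.3;2.8 -13.6 12 0 -0.02 0 0.3")

```text
clock: 21.45
tool_pos: [0.5358, -0.183, 0.188]
tcp_rot: [-1.569, 0.003, -0.06]
force: [-0.1, -1.3, -0.4]
gripper_width: 0.0421
```

Emit:
step_arm(plan="0.7 0 3.2 0 0 0 0.3;1.4 0 6.4 0 -0.02 0 0.3;2.1 0 9.6 0 -0.04 0 0.3;2.9 0 12.8 0 -0.06 0 0.3;3.7 0 16 0 -0.06 0 0.3;4.5 0 19 0 -0.06 0 0.3;5 0 21.3 0 -0.06 0 0.3;5.3 0 22.7 0 -0.06 0 0.3;5.4 0 23.2 0 -0.06 0 0.3;5.4 0 23.2 0 -0.06 0 0.3")

```text
clock: 22.45
tool_pos: [0.6035, 0.0436, 0.1893]
tcp_rot: [-1.571, 0.001, 0.001]
force: [0.3, 0.7, -2.0]
gripper_width: 0.0419
```

```bash
python3 go.py .609 .042 .0262 0
```

```text
t 22.45 tcp [0.6035 0.0436 0.1893] rot [-1.571e+00  1.000e-03  1.000e-03] q [ 0.02  0.1   1.28 -0.    1.76 -1.56] w 0.0419 F [ 0.3  0.7 -2. ]
shift cm [ 0.57 16.3  -0.16] turn [ 0.     0.001 -0.001]
```

Emit:
step_arm(plan="0.3 1.5 -0.1 0 0 0 0.3;0.5 4 -0.1 0 0 0 0.3;0.5 7 -0.1 0 0 0 0.3;0.5 10 -0.1 0 0 0 0.3;0.5 12.5 -0.1 0 0 0 0.3;0.5 14 -0.1 0 0 0 0.3;0.5 15 -0.1 0 0 0 0.3;0.5 15.6 -0.1 0 0 0 0.3;0.5 15.9 -0.1 0 0 0 0.3;0.5 15.9 -0.1 0 0 0 0.3")

```text
clock: 23.45
tool_pos: [0.6092, 0.0422, 0.0318]
tcp_rot: [-1.571, -0.001, 0.0]
force: [-0.5, -0.0, -0.7]
gripper_width: 0.0422
```

```bash
python3 go.py .609 .042 .0262 0
```

```text
t 23.45 tcp [0.6092 0.0422 0.0318] rot [-1.571e+00 -1.000e-03  0.000e+00] q [ 0.01  0.16  1.49 -0.    1.49 -1.56] w 0.0422 F [-0.5 -0.  -0.7]
shift cm [-0.02  0.56 -0.02] turn [0.    0.    0.001]
```

Emit:
step_arm(plan="0 0.2 0 0 0 0 0.3;0 0.4 0 0 0 0 0.3;0 0.5 0 0 0 0 0.3;0 0.5 0 0 0 0 0.3;0 0.5 0 0 0 0 0.3")

```text
clock: 23.95
tool_pos: [0.6088, 0.0424, 0.0262]
tcp_rot: [-1.571, -0.0, 0.0]
force: [-0.0, 0.1, -0.7]
gripper_width: 0.0419
```

Emit:
step_arm(plan="0 0.05 0 0 0 0 0.3;0 0.1 0 0 0 0 0.3;0 0.1 0 0 0 0 0.3")

```text
clock: 24.25
tool_pos: [0.6089, 0.0424, 0.0262]
tcp_rot: [-1.571, -0.0, 0.0]
force: [-2.7, 0.2, 5.0]
gripper_width: 0.0416
```

Contact (+5 N); release and rise.

Emit:
step_arm(plan="0 -0.1 0 0 0 0 1;0 -0.1 0 0 0 0 1;0 -0.1 0 0 0 0 1;0 -0.1 0 0 0 0 1;0 -0.1 0 0 0 0 1;0 -0.1 0 0 0 0 1;0 -2 0 0 0 0 1;0 -5 0 0 0 0 1;0 -9 0 0 0 0 1;0 -13 0 0 0 0 1;0 -15 0 0 0 0 1;0 -15 0 0 0 0 1")

```text
clock: 25.45
tool_pos: [0.6104, 0.0424, 0.1798]
tcp_rot: [-1.571, -0.008, 0.0]
force: [-0.1, 0.1, -0.1]
gripper_width: 0.0879
```

```bash
python3 go.py .608 -.068 .18 0; python3 - <<'E'
from station import robot
import cv2,numpy as np
p,d=robot.get_image("side");cv2.imwrite("pics/e.png",p[:,:,::-1])
E
```

```text
t 25.45 tcp [0.6104 0.0424 0.1798] rot [-1.571 -0.008  0.   ] q [ 0.01  0.11  1.28 -0.    1.74 -1.56] w 0.0879 F [-0.1  0.1 -0.1]
shift cm [ -0.25  -0.02 -11.04] turn [-0.     0.     0.008]
```

View pics/e.png

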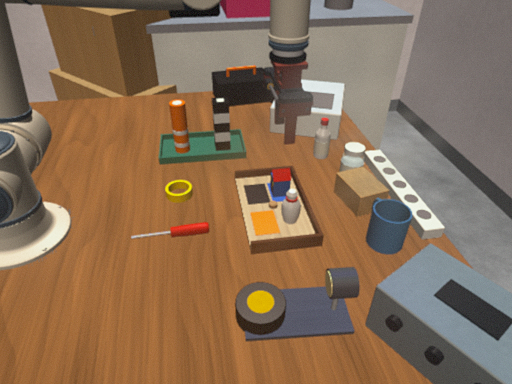

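The house stands on the blue patch at (281,185), and the yellow spot is free at (260,301). I'll measure the plinth centre and check house and skittle.

```bash
cat > m5.py <<'E'
from station import robot
from h import *
np.set_printoptions(precision=4,suppress=True)
for n,bx in (("top",(360,420,180,245)),("side",(230,290,280,330))):
    cm=robot.camera_model(n);p,d=robot.get_image(n);cv2.imwrite(f"pics/f_{n}.png",p[:,:,::-1])
    hsv=cv2.cvtColor(p,cv2.COLOR_RGB2HSV).astype(int);H,S,V=[hsv[...,i] for i in range(3)]
    v,u=np.mgrid[:384,:512];m=(H>18)&(H<34)&(S>150)&(u>=bx[0])&(u<bx[1])&(v>=bx[2])&(v<bx[3])
    q=onplane(cm,np.argwhere(m)[:,::-1],.04);print(n,"yellow",m.sum(),q.mean(0))
    W=cloud(cm,d);k=(np.hypot(W[...,0]-.608,W[...,1]+.068)<.04)&(W[...,2]>.03)&(W[...,2]<.1);q=W[k];print("sk",len(q),q[:,:].mean(0), q[q[:,2]>.085].mean(0))
    k=(np.hypot(W[...,0]-.608,W[...,1]-.042)<.04)&(W[...,2]>.03)&(W[...,2]<.1);q=W[k];print("house",len(q),q.mean(0), rect(q[:,:2]) if len(q) else 0)
E
python3 m5.py
```

```text
top yellow 404 [ 0.4939 -0.3033]
sk 311 [ 0.6024 -0.0679  0.0756] [ 0.6067 -0.0685  0.0937]
house 357 [0.5987 0.0401 0.0696] (array([0.6006, 0.0408]), (30.309934616088867, 46.5788459777832), 0.8379003405570984)
side yellow 497 [ 0.4928 -0.3019]
sk 448 [ 0.6021 -0.0782  0.0636] [ 0.6042 -0.0711  0.092 ]
house 430 [0.6031 0.0289 0.0594] (array([0.6052, 0.0395]), (42.80368423461914, 44.32743453979492), 88.10302734375)
```

View pics/f_top.png

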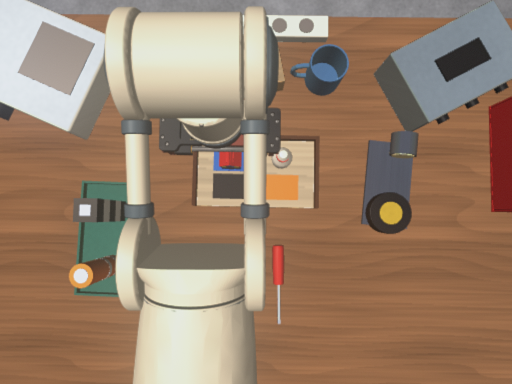

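Plinth centre is (0.4935, −0.3025) and the house is within a few mm of its pad. On to the skittle at (0.607, −0.068).

Emit:
step_arm(plan="0 0 -1 0 0 0 1;-0.1 0 -3 0 0 0 1;-0.2 0 -6 0 0 0 1;-0.3 0 -8.8 0 0 0 1;-0.3 0 -10.5 0 0 0 1;-0.3 0 -11 0 0 0 1;-0.3 0 -11 0 0 0 1;-0.3 0 -11 0 0 0 1")

```text
clock: 26.4
tool_pos: [0.6058, -0.0669, 0.1748]
tcp_rot: [-1.57, 0.0, 0.001]
force: [-0.7, 0.8, -0.2]
gripper_width: 0.0876
```

```bash
python3 go.py .607 -.0685 .030 0
```

```text
t 26.4 tcp [ 0.6058 -0.0669  0.1748] rot [-1.57e+00  0.00e+00  1.00e-03] q [-0.17  0.11  1.29  0.    1.74 -1.74] w 0.0876 F [-0.7  0.8 -0.2]
shift cm [ 0.12 14.48 -0.17] turn [-0.001  0.001 -0.   ]
```

Emit:
step_arm(plan="0.1 1.5 -0.1 0 0 0 1;0.1 4 -0.2 0 0 0 1;0.1 7 -0.2 0 0 0 1;0.1 10 -0.2 0 0 0 1;0.1 12.5 -0.2 0 0 0 1;0.1 14 -0.2 0 0 0 1;0.1 14.4 -0.2 0 0 0 1;0.1 14.4 -0.2 0 0 0 1;0.1 14.4 -0.2 0 0 0 0.3;0.1 14.4 -0.2 0 0 0 0.3;0.1 14.4 -0.2 0 0 0 0.3;0.1 14.4 -0.2 0 0 0 0.3", grip_force=10)

```text
clock: 27.6
tool_pos: [0.6072, -0.0698, 0.032]
tcp_rot: [-1.571, -0.001, 0.0]
force: [-0.0, -0.7, 0.4]
gripper_width: 0.0592
```

Emit:
step_arm(plan="0 0 0 0 0 0 0.3;0 0 0 0 0 0 0.3;0 0 0 0 0 0 0.3;0 0 0 0 0 0 0.3;0 0 0 0 0 0 0.3;0 0 0 0 0 0 0.3;0 0 0 0 0 0 0.3")

```text
clock: 28.3
tool_pos: [0.6069, -0.0696, 0.0312]
tcp_rot: [-1.571, -0.0, 0.0]
force: [0.0, 1.0, 2.7]
gripper_width: 0.0431
```

```bash
python3 go.py .4945 -.3025 .18 0;  python3 - <<'E'
from station import robot
import cv2,numpy as np
p,d=robot.get_image("side");cv2.imwrite("pics/g.png",cv2.resize(p[100:270,200:360,::-1],None,fx=3,fy=3))
E
```

```text
t 28.3 tcp [ 0.6069 -0.0696  0.0312] rot [-1.571 -0.     0.   ] q [-0.17  0.17  1.49  0.    1.49 -1.74] w 0.0431 F [0.  1.  2.7]
shift cm [-11.24 -14.88 -23.29] turn [-0.  0.  0.]
```

View pics/g.png

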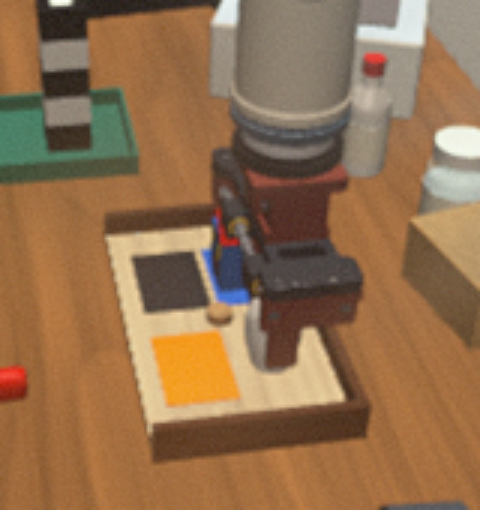

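The fingers hold the skittle at 43 mm. I'll lift it and carry it to the plinth.

Emit:
step_arm(plan="0 -0.5 0 0 0 0 0.3;0 -1.5 0 0 0 0 0.3;0 -3.5 0 0 0 0 0.3;0 -6 0 0 0 0 0.3;0 -8.5 0 0 0 0 0.3;0 -11 0 0 0 0 0.3;0 -12.5 0 0 0 0 0.3;-0.4 -13 -1 0 0 0 0.3;-1.2 -13 -2.6 0 0 0 0.3;-2.4 -13 -5 0 0 0 0.3;-3.6 -13 -7.5 0 0 0 0.3;-4.8 -13 -10 0 0 0 0.3", grip_force=12)

```text
clock: 29.55
tool_pos: [0.5568, -0.1715, 0.1589]
tcp_rot: [-1.57, 0.003, -0.0]
force: [-0.5, -0.7, -0.3]
gripper_width: 0.0431
```

Emit:
step_arm(plan="-1.2 0 -2.5 0 0 0 0.3;-2.4 0 -5 0 0 0 0.3;-3.6 0 -7.5 0 0 0 0.3;-4.8 0 -10 0 0 0 0.3;-5.8 0 -12 0 0 0 0.3;-6.4 0 -13.1 0 0 0 0.3;-6.5 0 -13.3 0 0 0 0.3;-6.5 0 -13.3 0 0 0 0.3;-6.5 0 -13.3 0 0 0 0.3")

```text
clock: 30.45
tool_pos: [0.4941, -0.302, 0.1609]
tcp_rot: [-1.57, 0.0, 0.001]
force: [-0.2, -0.4, -1.2]
gripper_width: 0.0432
```

```bash
python3 go.py .4935 -.3025 .0592 0;  python3 - <<'E'
from station import robot
import cv2,numpy as np
p,d=robot.get_image("side");cv2.imwrite("pics/i.png",cv2.resize(p[110:340,180:370,::-1],None,fx=2.5,fy=2.5))
E
```

```text
t 30.45 tcp [ 0.4941 -0.302   0.1609] rot [-1.57e+00  0.00e+00  1.00e-03] q [-0.61  0.03  1.4   0.    1.71 -2.18] w 0.0432 F [-0.2 -0.4 -1.2]
shift cm [-0.06 10.17 -0.06] turn [-0.001  0.001 -0.   ]
```

View pics/i.png

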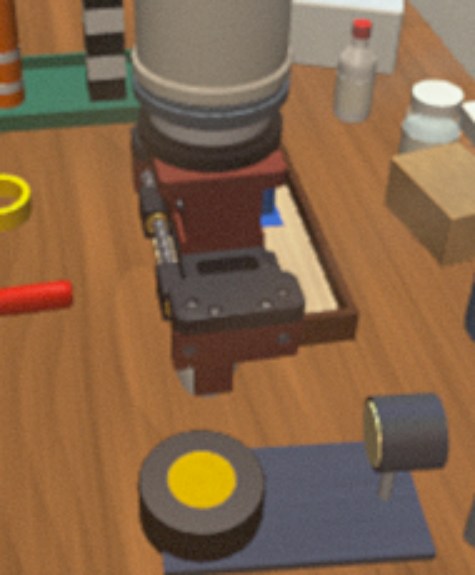

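```bash
python3 - <<'E'
from station import robot
from h import *
import cv2
cm=robot.camera_model("side");p,d=robot.get_image("side")
cv2.imwrite("pics/j.png",cv2.resize(p[225:280,230:300,::-1],None,fx=9,fy=9,interpolation=cv2.INTER_CUBIC))
W=cloud(cm,d)
for e in (-.014,0,.014):
    c=np.array([.494+e,-.302,.175]);v=c-cm["eye"];n=np.array([v[1],-v[0],0]);n/=np.linalg.norm(n)
    print(e,proj(cm,c-n*.022),proj(cm,c+n*.022),n)
for s in(-1,1): print("finger",proj(cm,[.494+s*.01,-.302-.022,.163]),proj(cm,[.494+s*.01,-.302-.0355,.163]))
for r in (256,260,264): print(r,[(u,W[r,u].round(3).tolist(),p[r,u].tolist()) for u in range(248,276,2)])
E
```

```text
-0.014 (np.float64(238.91753585000362), np.float64(248.14177011552619)) (np.float64(267.37585747497326), np.float64(248.2095823629939)) [ 0.98529906 -0.17083842  0.        ]
0 (np.float64(247.87657365989233), np.float64(246.72189961760898)) (np.float64(276.2352853234703), np.float64(247.4493113920301)) [ 0.9792578  -0.20261828  0.        ]
0.014 (np.float64(256.77354626145586), np.float64(245.31882620395731)) (np.float64(285.0375746239532), np.float64(246.68796000929865)) [ 0.97229174 -0.23377075  0.        ]
finger (np.float64(258.1581418803507), np.float64(263.727158692917)) (np.float64(259.77213017932866), np.float64(270.4352206261998))
finger (np.float64(271.0282497644777), np.float64(262.0714222045149)) (np.float64(272.86964372921585), np.float64(268.71612950003237))
256 [(248, [0.495, -0.152, -0.001], [158, 107, 59]), (250, [0.462, -0.382, 0.245], [95, 56, 34]), (252, [0.465, -0.382, 0.244], [85, 46, 29]), (254, [0.467, -0.383, 0.244], [89, 52, 37]), (256, [0.47, -0.382, 0.243], [98, 68, 51]), (258, [0.472, -0.383, 0.244], [79, 41, 26]), (260, [0.475, -0.382, 0.242], [92, 57, 4
[... 904 characters left out ...]
 51, 38]), (274, [0.547, -0.174, -0.0], [161, 106, 63])]
264 [(248, [0.491, -0.174, -0.001], [159, 105, 55]), (250, [0.496, -0.174, -0.002], [158, 102, 61]), (252, [0.5, -0.175, -0.002], [152, 105, 64]), (254, [0.48, -0.312, 0.151], [124, 109, 95]), (256, [0.482, -0.316, 0.154], [135, 120, 110]), (258, [0.482, -0.332, 0.171], [87, 52, 42]), (260, [0.485, -0.332, 0.171], [83, 46, 30]), (262, [0.488, -0.332, 0.17], [85, 51, 35]), (264, [0.491, -0.332, 0.17], [86, 51, 37]), (266, [0.495, -0.332, 0.169], [84, 48, 37]), (268, [0.498, -0.332, 0.168], [81, 43, 31]), (270, [0.5, -0.333, 0.169], [88, 53, 44]), (272, [0.504, -0.331, 0.167], [96, 56, 35]), (274, [0.544, -0.186, 0.001], [164, 106, 67])]
```

View pics/j.png

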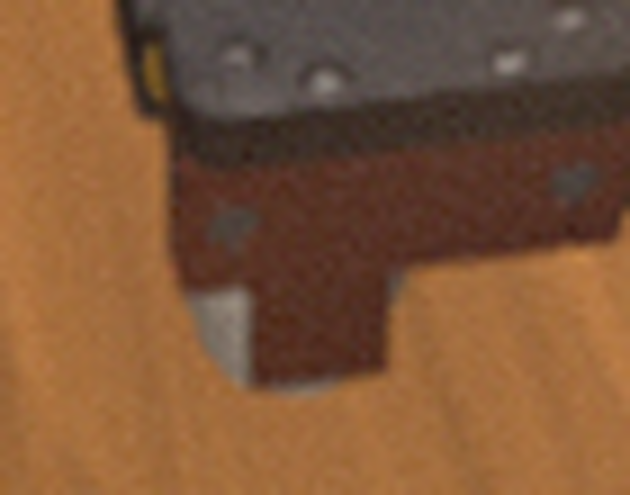

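The visible skittle flank points lie about 20 mm from the TCP axis, so it is centred in the grip. Lowering it now.

Emit:
step_arm(plan="0 1.5 0 0 0 0 0.3;0 3.5 0 0 0 0 0.3;0 5.8 0 0 0 0 0.3;0 7.5 0 0 0 0 0.3;0 8.8 0 0 0 0 0.3;0 9.5 0 0 0 0 0.3;0 9.8 0 0 0 0 0.3;0 9.8 0 0 0 0 0.3;0 9.8 0 0 0 0 0.3")

```text
clock: 31.45
tool_pos: [0.4943, -0.303, 0.0642]
tcp_rot: [-1.572, -0.001, 0.0]
force: [0.4, -0.4, -0.8]
gripper_width: 0.0432
```

Emit:
step_arm(plan="0 0.2 0 0 0 0 0.3;0 0.35 0 0 0 0 0.3;0 0.4 0 0 0 0 0.3;0 0.4 0 0 0 0 0.3;0 0.4 0 0 0 0 0.3")

```text
clock: 31.95
tool_pos: [0.4939, -0.3027, 0.0593]
tcp_rot: [-1.571, -0.0, 0.0]
force: [-0.2, 0.2, -0.3]
gripper_width: 0.0427
```

Emit:
step_arm(plan="0 0.05 0 0 0 0 0.3;0 0.1 0 0 0 0 0.3;0 0.1 0 0 0 0 0.3")

```text
clock: 32.25
tool_pos: [0.4942, -0.3027, 0.0591]
tcp_rot: [-1.571, -0.001, 0.0]
force: [-0.8, 1.9, 5.7]
gripper_width: 0.0432
```

Emit:
step_arm(plan="0 -0.1 0 0 0 0 0.3;0 -0.1 0 0 0 0 0.6;0 -0.1 0 0 0 0 1;0 -0.1 0 0 0 0 1;0 -0.1 0 0 0 0 1;0 -0.1 0 0 0 0 1;0 -0.1 0 0 0 0 1;0 -2 0 0 0 0 1;0 -5 0 0 0 0 1;0 -9 0 0 0 0 1;0 -13 0 0 0 0 1;0 -15 0 0 0 0 1")

```text
clock: 33.45
tool_pos: [0.4946, -0.3032, 0.2128]
tcp_rot: [-1.574, -0.005, 0.0]
force: [0.6, -1.1, 0.2]
gripper_width: 0.0877
```

```bash
python3 go.py .37 .304 .215 0;  python3 - <<'E'
from station import robot
import cv2,numpy as np
p,d=robot.get_image("side");cv2.imwrite("pics/k.png",p[:,:,::-1])
E
```

```text
t 33.45 tcp [ 0.4946 -0.3032  0.2128] rot [-1.574 -0.005  0.   ] q [-0.61  0.03  1.31 -0.    1.79 -2.18] w 0.0877 F [ 0.6 -1.1  0.2]
shift cm [-12.44  -0.47  60.72] turn [0.003 0.    0.005]
```

View pics/k.png

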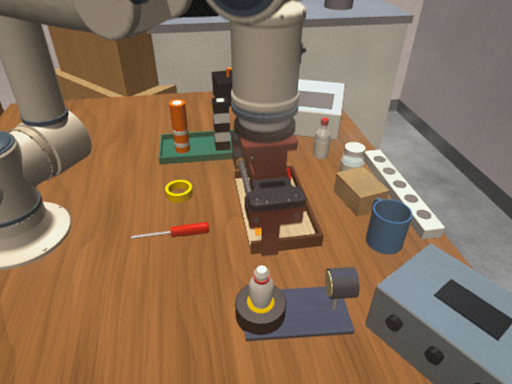

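The skittle stands upright on the yellow spot at (262,287). Back to the orange tower in the tray.

Emit:
step_arm(plan="-0.3 -0.5 1.5 0 0 0 1;-0.9 -1 4.5 0 0 0 1;-1.8 -1 8.8 0 0 0 1;-2.7 -1 13.2 0 0 0 1;-3.6 -1 17.6 0 0 0 1;-4.5 -1 22 0 0 0 1;-5.4 -1 26.4 0 0 0 1;-6.3 -1 30.8 0 0 0 1;-7.2 -1 35.2 0 0 0 1;-8.1 -1 39.6 0 0 0 1;-9 -1 44 0 0 0 1;-9.9 -1 48 0 0 0 1")

```text
clock: 34.7
tool_pos: [0.3926, 0.1794, 0.2158]
tcp_rot: [-1.571, 0.003, 0.001]
force: [1.5, 0.6, 0.9]
gripper_width: 0.0877
```

```bash
python3 go.py .37 .304 .22 0
```

```text
t 34.7 tcp [0.3926 0.1794 0.2158] rot [-1.571e+00  3.000e-03  1.000e-03] q [ 0.35 -0.36  1.66  0.    1.85 -1.22] w 0.0877 F [1.5 0.6 0.9]
shift cm [-2.25 -0.42 12.47] turn [ 0.001  0.001 -0.003]
```

Emit:
step_arm(plan="-0.7 0 3.7 0 0 0 1;-1.4 0 7.2 0 0 0 1;-2 0 10 0 0 0 1;-2.3 0 11.8 0 0 0 1;-2.3 0 12.3 0 0 0 1;-2.3 0 12.3 0 0 0 1;-2.3 0 12.3 0 0 0 1")

```text
clock: 35.4
tool_pos: [0.3715, 0.2995, 0.2173]
tcp_rot: [-1.572, 0.001, -0.0]
force: [0.6, -0.3, -0.4]
gripper_width: 0.0879
```

```bash
python3 go.py .37 .304 .0973 0; cat > m6.py <<'E'
from station import robot
from h import *
np.set_printoptions(precision=4,suppress=True)
n="side";cm=robot.camera_model(n);p,d=robot.get_image(n);cv2.imwrite("pics/l.png",p[:,:,::-1]);W=cloud(cm,d)
for nm,c,z in (("orange",(.37,.304),(.03,.153)),("striped",(.489,.302),(.03,.153)),("skittle",(.494,-.3025),(.068,.086)),("sktop",(.494,-.3025),(.118,.13)),("house",(.608,.042),(.03,.06))):
    k=(np.hypot(W[...,0]-c[0],W[...,1]-c[1])<.035)&(W[...,2]>z[0])&(W[...,2]<z[1]);q=W[k]
    if len(q)>10: print(nm,len(q),"mean",q.mean(0),"circ",circ(q[:,:2]),"topz",q[:,2].max())
E
python3 m6.py
```

```text
t 35.4 tcp [0.3715 0.2995 0.2173] rot [-1.572e+00  1.000e-03 -0.000e+00] q [ 0.61 -0.24  1.55 -0.    1.83 -0.96] w 0.0879 F [ 0.6 -0.3 -0.4]
shift cm [-0.14 12.    0.46] turn [ 0.001 -0.    -0.001]
orange 612 mean [0.368  0.2873 0.0935] circ (array([0.3674, 0.3026]), np.float64(0.020513028632307077)) topz 0.1528581106290242
striped 633 mean [0.4857 0.2814 0.0937] circ (array([0.4866, 0.2999]), np.float64(0.023638551692875227)) topz 0.15298177476674657
skittle 197 mean [ 0.49   -0.3168  0.0781] circ (array([ 0.4931, -0.3012]), np.float64(0.02124353416916344)) topz 0.08591977398718487
sktop 116 mean [ 0.4923 -0.3042  0.1222] circ (array([ 0.4926, -0.303 ]), np.float64(0.007318460818886336)) topz 0.12600453833536324
house 192 mean [0.6013 0.0258 0.0449] circ (array([0.6049, 0.0413]), np.float64(0.02313389435016483)) topz 0.05999704142394069
```

View pics/l.png

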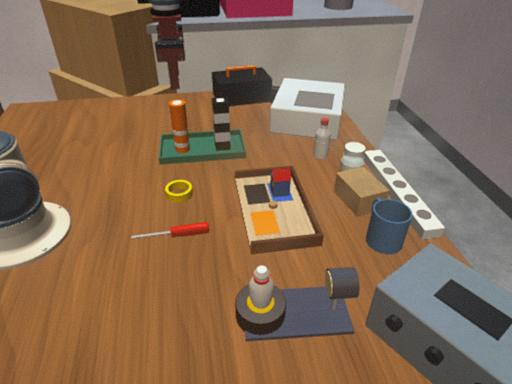

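All poses agree with the targets: skittle about (0.493, −0.302) and house about (0.605, 0.041). In the image, the skittle at (262,287), the house at (281,182) and both towers stand upright. Grasping orange.

Emit:
step_arm(plan="-0.1 1.5 0.2 0 0 0 1;-0.1 4 0.4 0 0 0 1;-0.1 7 0.4 0 0 0 1;-0.1 9.5 0.4 0 0 0 1;-0.1 11.4 0.4 0 0 0 1;-0.1 12 0.4 0 0 0 1;-0.1 12 0.4 0 0 0 1;-0.1 12 0.4 0 0 0 0.3;-0.1 12 0.4 0 0 0 0.3;-0.1 12 0.4 0 0 0 0.3;-0.1 12 0.4 0 0 0 0.3;-0.1 12 0.4 0 0 0 0.3", grip_force=15)

```text
clock: 36.65
tool_pos: [0.3709, 0.3044, 0.0985]
tcp_rot: [-1.57, -0.0, 0.0]
force: [0.8, 0.4, -0.3]
gripper_width: 0.051
```

Emit:
step_arm(plan="0 0 0 0 0 0 0.3;0 0 0 0 0 0 0.3;0 0 0 0 0 0 0.3;0 0 0 0 0 0 0.3;0 0 0 0 0 0 0.3;0 0 0 0 0 0 0.3")

```text
clock: 37.25
tool_pos: [0.3708, 0.3044, 0.0982]
tcp_rot: [-1.571, -0.0, 0.0]
force: [-0.4, 0.5, 1.4]
gripper_width: 0.0438
```

```bash
python3 go.py .548 -.068 .193 0
```

```text
t 37.25 tcp [0.3708 0.3044 0.0982] rot [-1.571 -0.     0.   ] q [ 0.62 -0.23  1.75  0.    1.61 -0.95] w 0.0438 F [-0.4  0.5  1.4]
shift cm [ 17.72  -9.48 -37.24] turn [-0.  0.  0.]
```

Emit:
step_arm(plan="0 -0.5 0 0 0 0 0.3;0 -1.5 0 0 0 0 0.3;0 -3 0 0 0 0 0.3;0 -5 0 0 0 0 0.3;0 -7 0 0 0 0 0.3;0 -8.8 0 0 0 0 0.3;0 -9.5 0 0 0 0 0.3;0.5 -9.5 -1 0 0 0 0.3;1.5 -9.5 -3.1 0 0 0 0.3;2.7 -9.5 -5.7 0 0 0 0.3;4 -9.5 -8.4 0 0 0 0.3;5.4 -9.5 -11.4 0 0 0 0.3")

```text
clock: 38.45
tool_pos: [0.4248, 0.1887, 0.192]
tcp_rot: [-1.572, 0.001, 0.001]
force: [0.3, 0.1, -1.0]
gripper_width: 0.0436
```

Emit:
step_arm(plan="1.4 0 -3 0 0 0 0.3;2.8 0 -6 0 0 0 0.3;4.3 0 -9.2 0 0 0 0.3;5.9 0 -12.4 0 0 0 0.3;7.5 0 -15.7 0 0 0 0.3;9 0 -19 0 0 0 0.3;10.4 0 -22 0 0 0 0.3;11.5 0 -24.3 0 0 0 0.3;12.1 0 -25.6 0 0 0 0.3;12.3 0 -25.9 0 0 0 0.3;12.3 0 -25.9 0 0 0 0.3;12.3 0 -25.9 0 0 0 0.3")

```text
clock: 39.65
tool_pos: [0.5475, -0.0677, 0.1932]
tcp_rot: [-1.57, 0.0, 0.001]
force: [-0.3, -0.2, -1.0]
gripper_width: 0.0438
```

```bash
python3 go.py .548 -.068 .1052 0
```

```text
t 39.65 tcp [ 0.5475 -0.0677  0.1932] rot [-1.57e+00  0.00e+00  1.00e-03] q [-0.19 -0.04  1.42  0.    1.77 -1.76] w 0.0438 F [-0.3 -0.2 -1. ]
shift cm [ 0.05  8.8  -0.03] turn [-0.     0.001 -0.   ]
```

Emit:
step_arm(plan="0 1 0 0 0 0 0.3;0 3 0 0 0 0 0.3;0 5 0 0 0 0 0.3;0 6.8 0 0 0 0 0.3;0 8 0 0 0 0 0.3;0 8.4 0 0 0 0 0.3;0 8.5 0 0 0 0 0.3;0 8.7 0 0 0 0 0.3;0 8.8 0 0 0 0 0.3;0 8.8 0 0 0 0 0.3")

```text
clock: 40.65
tool_pos: [0.5481, -0.0687, 0.1057]
tcp_rot: [-1.571, -0.001, 0.0]
force: [-0.4, 0.5, -2.2]
gripper_width: 0.0437
```

Emit:
step_arm(plan="0 0.05 0 0 0 0 0.3;0 0.1 0 0 0 0 0.3;0 0.1 0 0 0 0 0.3")

```text
clock: 40.95
tool_pos: [0.5482, -0.0688, 0.1053]
tcp_rot: [-1.571, -0.001, 0.0]
force: [-0.7, -0.0, 4.4]
gripper_width: 0.0438
```

Emit:
step_arm(plan="0 -0.1 0 0 0 0 1;0 -0.1 0 0 0 0 1;0 -0.1 0 0 0 0 1;0 -0.1 0 0 0 0 1;0 -0.1 0 0 0 0 1;0 -0.1 0 0 0 0 1;0 -2 0 0 0 0 1;0 -5 0 0 0 0 1;0 -9 0 0 0 0 1;0 -11.5 0 0 0 0 1;0 -12 0 0 0 0 1;0 -12 0 0 0 0 1")

```text
clock: 42.15
tool_pos: [0.5482, -0.0688, 0.2245]
tcp_rot: [-1.571, -0.001, 0.0]
force: [-0.7, 0.5, -0.6]
gripper_width: 0.0879
```

```bash
python3 go.py .4885 .302 .222 0;  python3 m6.py|grep str
```

```text
t 42.15 tcp [ 0.5482 -0.0688  0.2245] rot [-1.571e+00 -1.000e-03  0.000e+00] q [-0.19 -0.04  1.36 -0.    1.82 -1.76] w 0.0879 F [-0.7  0.5 -0.6]
shift cm [-5.96  0.23 37.08] turn [0.    0.    0.001]
striped 635 mean [0.4857 0.2815 0.0942] circ (array([0.4867, 0.3002]), np.float64(0.02390409918140246)) topz 0.15297595913750955
```

View pics/l.png

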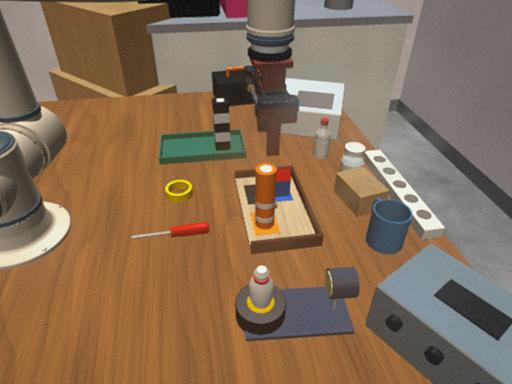

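Orange stands on its patch at (265,200). Now the striped tower.

Emit:
step_arm(plan="-0.3 0 1.5 0 0 0 1;-0.8 0 5 0 0 0 1;-1.5 0 9 0 0 0 1;-2.1 0 13 0 0 0 1;-2.8 0 17 0 0 0 1;-3.4 0 21 0 0 0 1;-4 0 25 0 0 0 1;-4.7 0 29 0 0 0 1;-5.3 0 33 0 0 0 1;-5.7 0 35.5 0 0 0 1;-6 0 37 0 0 0 1;-6 0 37 0 0 0 1")

```text
clock: 43.4
tool_pos: [0.4864, 0.3029, 0.2225]
tcp_rot: [-1.572, 0.003, 0.003]
force: [0.1, -0.3, -0.2]
gripper_width: 0.0878
```

```bash
python3 go.py .4885 .302 .0967 0
```

```text
t 43.4 tcp [0.4864 0.3029 0.2225] rot [-1.572  0.003  0.003] q [ 0.5   0.02  1.3   0.    1.82 -1.08] w 0.0878 F [ 0.1 -0.3 -0.2]
shift cm [ 0.24 12.58 -0.08] turn [ 0.001  0.003 -0.003]
```

Emit:
step_arm(plan="0 1.5 0 0 0 0 1;0 4 0 0 0 0 1;0 7 0 0 0 0 1;0 9.5 0 0 0 0 1;0 11.6 0 0 0 0 1;0 12.5 0 0 0 0 1;0 12.5 0 0 0 0 1;0 12.5 0 0 0 0 0.3;0 12.5 0 0 0 0 0.3;0 12.5 0 0 0 0 0.3;0 12.5 0 0 0 0 0.3;0 12.5 0 0 0 0 0.3")

```text
clock: 44.6
tool_pos: [0.4879, 0.3015, 0.0996]
tcp_rot: [-1.57, -0.001, 0.0]
force: [-0.7, 0.3, 0.2]
gripper_width: 0.0511
```

Emit:
step_arm(plan="0 0 0 0 0 0 0.3;0 0 0 0 0 0 0.3;0 0 0 0 0 0 0.3;0 0 0 0 0 0 0.3;0 0 0 0 0 0 0.3;0 0 0 0 0 0 0.3")

```text
clock: 45.2
tool_pos: [0.4878, 0.3014, 0.0993]
tcp_rot: [-1.571, -0.0, 0.0]
force: [-0.1, -0.0, 1.8]
gripper_width: 0.0433
```

```bash
python3 go.py .548 .042 .193 0
```

```text
t 45.2 tcp [0.4878 0.3014 0.0993] rot [-1.571 -0.     0.   ] q [ 0.49  0.03  1.51  0.    1.6  -1.08] w 0.0433 F [-0.1 -0.   1.8]
shift cm [  6.02  -9.37 -25.94] turn [-0.  0.  0.]
```

Emit:
step_arm(plan="0 -0.5 0 0 0 0 0.3;0 -1.5 0 0 0 0 0.3;0 -3 0 0 0 0 0.3;0 -5 0 0 0 0 0.3;0 -7 0 0 0 0 0.3;0 -8.8 0 0 0 0 0.3;0 -9.4 0 0 0 0 0.3;0.2 -9.4 -1 0 0 0 0.3;0.6 -9.4 -2.8 0 0 0 0.3;1.2 -9.4 -5.2 0 0 0 0.3;1.8 -9.4 -7.8 0 0 0 0.3;2.4 -9.4 -10.6 0 0 0 0.3")

```text
clock: 46.4
tool_pos: [0.5114, 0.1937, 0.1917]
tcp_rot: [-1.572, 0.002, 0.001]
force: [0.5, -0.7, -2.0]
gripper_width: 0.044
```

Emit:
step_arm(plan="0.7 0 -2.8 0 0 0 0.3;1.4 0 -5.6 0 0 0 0.3;2 0 -8.4 0 0 0 0.3;2.6 0 -11 0 0 0 0.3;3.1 0 -13.4 0 0 0 0.3;3.4 0 -14.8 0 0 0 0.3;3.5 0 -15.3 0 0 0 0.3;3.5 0 -15.3 0 0 0 0.3;3.5 0 -15.3 0 0 0 0.3")

```text
clock: 47.3
tool_pos: [0.5466, 0.0431, 0.193]
tcp_rot: [-1.57, 0.0, 0.001]
force: [-1.0, -0.1, -1.5]
gripper_width: 0.0438
```

```bash
python3 go.py .547 .042 .1063 0
```

```text
t 47.3 tcp [0.5466 0.0431 0.193 ] rot [-1.57e+00  0.00e+00  1.00e-03] q [ 0.02 -0.05  1.43  0.    1.77 -1.56] w 0.0438 F [-1.  -0.1 -1.5]
shift cm [ 0.04  8.67 -0.11] turn [-0.     0.001 -0.   ]
```

Emit:
step_arm(plan="0 1 0 0 0 0 0.3;0 3 0 0 0 0 0.3;0 5 0 0 0 0 0.3;0 6.8 0 0 0 0 0.3;0 7.8 0 0 0 0 0.3;0 8.2 0 0 0 0 0.3;0 8.4 0 0 0 0 0.3;0 8.6 0 0 0 0 0.3;0 8.7 0 0 0 0 0.3;0 8.7 0 0 0 0 0.3")

```text
clock: 48.3
tool_pos: [0.5471, 0.0423, 0.1067]
tcp_rot: [-1.571, -0.001, 0.0]
force: [0.4, 0.4, -0.8]
gripper_width: 0.0436
```

Emit:
step_arm(plan="0 0.05 0 0 0 0 0.3;0 0.1 0 0 0 0 0.3;0 0.1 0 0 0 0 0.3")

```text
clock: 48.6
tool_pos: [0.5472, 0.0423, 0.1063]
tcp_rot: [-1.571, -0.002, 0.0]
force: [-1.2, 0.3, 4.5]
gripper_width: 0.0441
```

Contact; release, rise and move aside to the left.

Emit:
step_arm(plan="0 -0.1 0 0 0 0 1;0 -0.1 0 0 0 0 1;0 -0.1 0 0 0 0 1;0 -0.1 0 0 0 0 1;0 -0.1 0 0 0 0 1;0 -0.1 0 0 0 0 1;0 -2 0 0 0 0 1;0 -5 0 0 0 0 1;0 -9 0 0 0 0 1;0 -12 0 0 0 0 1;0 -13 0 0 0 0 1;0 -13 0 0 0 0 1")

```text
clock: 49.8
tool_pos: [0.5474, 0.0424, 0.2365]
tcp_rot: [-1.571, -0.003, 0.0]
force: [0.1, -0.3, -0.9]
gripper_width: 0.088
```

Emit:
step_arm(plan="-1 0 2 0 0 0 1;-3 0 5 0 0 0 1;-5 0 9 0 0 0 1;-7 0 13 0 0 0 1;-9 0 17 0 0 0 1;-11 0 21 0 0 0 1;-13 0 25 0 0 0 1;-15 0 29 0 0 0 1;-16 0 32 0 0 0 1;-16 0 33 0 0 0 1;-16 0 33 0 0 0 1;-16 0 33 0 0 0 1")

```text
clock: 51.0
tool_pos: [0.387, 0.3713, 0.2337]
tcp_rot: [-1.573, 0.001, -0.0]
force: [1.0, 0.2, 0.7]
gripper_width: 0.0879
```

```bash
cat > m7.py <<'E'
from station import robot
from h import *
np.set_printoptions(precision=4,suppress=True)
cm=robot.camera_model("top");p,d=robot.get_image("top");cv2.imwrite("pics/z_top.png",p[:,:,::-1]);W=cloud(cm,d);Z=W[...,2]
for nm,c,z0,z in (("striped",(.548,.042),.153,.162),("orange",(.5476,-.068),.153,.162),("house ridge",(.608,.042),.072,.08),("skittle head",(.4935,-.3025),.112,.12)):
    m=(np.hypot(W[...,0]-c[0],W[...,1]-c[1])<.05)&(Z>z0)&(Z<.2);q=onplane(cm,np.argwhere(m)[:,::-1],z);print(nm,m.sum(),q.mean(0),"err mm",(q.mean(0)-c)*1000,"z",np.median(Z[m]))
E
python3 m7.py; sed -i 's/("orange",(.37,.304)/("orange",(.548,-.068)/;s/("striped",(.489,.302)/("striped",(.548,.042)/' m6.py; python3 m6.py
```

```text
striped 594 [0.5478 0.0406] err mm [-0.1775 -1.4269] z 0.16212414079922705
orange 456 [ 0.5466 -0.0699] err mm [-1.0183 -1.8924] z 0.16235156937427986
house ridge 396 [0.5954 0.0421] err mm [-12.6076   0.0996] z 0.08047736242623588
skittle head 145 [ 0.4946 -0.3008] err mm [1.0514 1.6582] z 0.12229356172277972
orange 897 mean [ 0.5416 -0.0858  0.0945] circ (array([ 0.5448, -0.0696]), np.float64(0.021112524685397035)) topz 0.15287892872135228
striped 567 mean [0.5369 0.0259 0.1062] circ (array([0.5453, 0.0419]), np.float64(0.0250361018889037)) topz 0.1529352814759159
skittle 193 mean [ 0.4897 -0.3166  0.0779] circ (array([ 0.4931, -0.3011]), np.float64(0.021266057226115964)) topz 0.08598468396652481
sktop 111 mean [ 0.4923 -0.3039  0.1223] circ (array([ 0.4926, -0.303 ]), np.float64(0.00721075147178251)) topz 0.1255615932534978
house 140 mean [0.608  0.0217 0.0444] circ (array([0.608, 0.02 ]), np.float64(0.010707252292767167)) topz 0.059832559218362946
```

View pics/l.png

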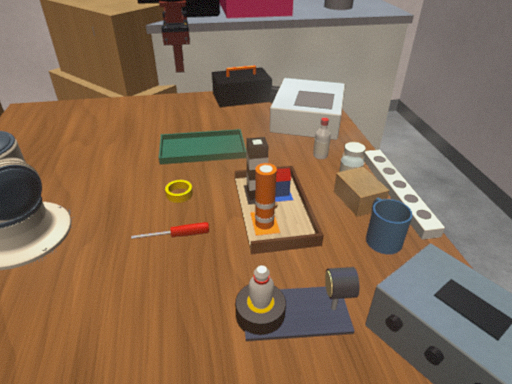

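View pics/z_top.png

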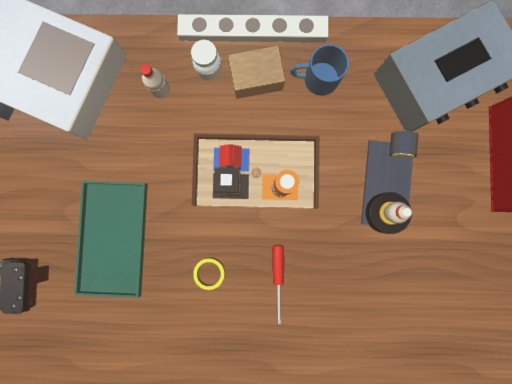

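The house figure is polluted by the neighbouring tower, so I'll check it by its red roof only.

```bash
python3 - <<'E'
from station import robot
from h import *
np.set_printoptions(precision=4,suppress=True)
cm=robot.camera_model("top");p,d=robot.get_image("top");W=cloud(cm,d);Z=W[...,2]
m=(abs(W[...,0]-.608)<.04)&(abs(W[...,1]-.042)<.04)&(Z>.055)&(Z<.1)
q=W[m];print(len(q),q.mean(0),"x range",np.percentile(q[:,0],[2,98]),"y",np.percentile(q[:,1],[2,98]), rect(q[:,:2]))
q=q[q[:,2]>.074];print("ridge",q.mean(0),"x range",np.percentile(q[:,0],[2,98]))
E
```

```text
489 [0.6069 0.0398 0.0721] x range [0.586 0.629] y [0.0178 0.0636] (array([0.5993, 0.0408]), (47.11883544921875, 61.39168930053711), 88.64701843261719)
ridge [0.6066 0.0403 0.0787] x range [0.5859 0.6292]
```

The house centre is (0.607, 0.041), about 2 mm from its pad. Everything is in place and the arm is clear.

```bash
python3 - <<'E'
from station import robot
print(robot.close_job(), robot.state()["clock"])
E
```

```text
the job is handed in; nothing more can be done
the job is handed in; nothing more can be done
```

I finished the figure change in the required order and handed the job in at about 51 s of the 128 s allowed. Both towers went into the tray, then the house onto the blue place, the skittle onto the plinth, and the towers back onto their own patches.

The last top-camera check, with the gripper open and parked beside the rack, gave these distances from the place centres:

| Piece | Distance from centre |
|---|---|
| Striped | about 1.5 mm |
| Orange | about 2 mm |
| House | about 2 mm |
| Skittle | about 2 mm |

All four stood upright in both pictures and nothing toppled. The side camera agreed to within about 3–4 mm for the towers and the skittle.

- **House readings:** my first two last-round house readings were off, one because the neighbouring tower got into the measurement and one because the tower hid the house. I measured it again from its red roof.
- **Orange patch:** I took its centre from the rack geometry and the patch corners picked in the first picture, because the colour detection of that patch returned nothing.

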